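Load the cold block by feel and pin its cover

ROBOT

A 6-joint arm with a two-finger parallel gripper is mounted at the origin on the work surface. World frame = base frame: x ahead of the robot, y to its left, z up, the work surface at z = 0. Lengths are in m, angles in rad, forces in N, time in s.
With the tool pointing down it reaches from about 0.35 to 0.775 m from the base axis. Payload 7.3 kg.
Tool frame: the origin (TCP) lies at the very end of the fingers, on their centre line; the grasp point (between the pads) lies 19 mm behind it; x points along the fingers, y is the direction in which the jaws open and shut, and the axes are right-handed (so a half turn about x gives the same grasp; the last joint's range is limited). The gripper opens to 92 mm and grips with 3 to 60 N. Pads are 19 mm wide; open, the fingers measure 130 mm over their backs; the gripper's body (75 mm by 190 mm) begins 47 mm behind the grasp point.
Start: joints at [1.043, 0.342, 1.524, -0, 1.275, -0.146], TCP at [0.196, 0.487, 0.227] pointing down, gripper open.
Joint ranges: [-2.53, 2.53], [-0.77, 2.02], [0.04, 2.7], [-1, 4.14], [0.28, 2.66], [-3.11, 3.11]. Speed limits (rad/s): [2.57, 2.57, 3.14, 3.14, 3.14, 3.14].

INTERFACE

Orientations are given as [roll, pitch, yaw] about the fixed x, y, z axes, in that order (R = Rz(yaw) Ry(pitch) Rx(roll)).
In Python, from cell import observe, vision, job gives the robot as it stands.
- The arm moves only by the tool send_rows, never from a script. Its argument "motion" is a list of rows, each an object with "hand": the opening, from -1 (shut) to 1 (fully open), so that 0 is half open; "slide": the shift along the tool's x, y, z in mm, a list of three; "spin": the turn about the tool's x in rad. In form: [{"hand": hand, "slide": [tx, ty, tz], "spin": spin}, ...]. A call has 1 to 8 rows; each row shifts and turns the pose as measured when the row begins, along the tool's axes as they then stand; what a row does not reach is not made up. A row lasts 1/10 s, in which the tool goes at most 50 mm and 8.59 degrees, less where a joint would pass 70% of its speed; a pose out of reach is approached as far as the arm can. A call with a gripper value outside its range is refused whole. The fingers move at their own pace and stop on an object; "grip_force" is the grip in N (left out, the last holds). Time passes only in rows, so rows that do not move let the fingers close. It gives the time, the measured TCP pose, the force and the opening at its end, in the units of the state.
- observe(): the state, without advancing time (a new reading comes with each control period).
- vision.read_camera(name): name is "side" or "top" or "wrist"; returns a dict with "pixels" (384x512x3 uint8, blue, green, red), "range_z" (384x512 float32, m along the optical axis (not along the pixel's ray), 0 where there is no reading), "fx", "fy", "cx", "cy" (pixels), "distortion" ([k1, k2, p1, p2, k3] as OpenCV has them; the pictures are not rectified), "world_from_camera" (4x4, takes a point from camera to world coordinates); the wrist camera has in their place "T_tool_cam" (4x4, takes a point from camera to tool coordinates, whose origin is the TCP and whose axes are the tool frame's). Camera axes: x right, y down, z forward; pixel columns grow to the right and rows downward; lengths in m; the calibration is good to about 2 mm. A picture is of the moment at which its call begins: read the wrist's pose just before it.
- job.hand_in(): hands the job in, once; it reports no verdict.
Trained networks look in a picture, given as the dict that the camera call returned (one of the last four; its "shot" number tells which), for a name from the list of things; names that differ only in an ending like _2 or _b are one class to them, and where a whole thing is asked for, a point or a joint stands for the part that bears it (a point fixed in the world has none). Each returns a list of dicts, best first, with "conf" (0 to 1); they miss things now and then, are a little off and sometimes report something else, mostly with a low value. They report only what shows in the picture. A call takes as long as a camera call. They do not tell look-alikes from the thing itself.
- vision.search_frame(picture, thing): "uv" ([column, row] in pixels, amid what is visible of it).
- vision.cut_out(picture, thing): "mask" (384x512 bool, what is visible of it) and "uv" ([column, row] in pixels, amid what is visible of it).
The state is a dict: "time": time; "qpos": joint angles; "qvel": joint speeds; "joint_efforts": joint torques, N m; "tool_pos": TCP position; "tool_rot": TCP orientation; "contact_force": force on the tool from outside, world axes, zero at the start; "torque": the same for the moment, N m; "opening": finger opening in m.
Only numpy, scipy, OpenCV 4.12 (cv2) and the standard library are available. Lean on these libraries where they do the work, as an engineer would, in place of code of your own. Each camera call takes 0.05 s, during which the arm holds its last target.

TASK

Slide the cold block's cover right back, then put every sample jar standing on the bench into a free well, upright and fully home: some wells are already taken by a pod hidden under the shutter, which you can only tell by gently feeling whether the shutter goes all the way down. When all jars are in, slide the cover forward over them until its tab hole lines up with the hole in the lug, then take the locking pin from its holder and push it through both, fully home. Do not ram jars into the block, and leave the other things on the bench alone.

Things in the scene. Friction and masses are not known exactly. Their poses are not given: they have to be found in the camera images.
- block: Aluminium cold block, fixed. Origin: centre of its underside; x roughly away from the robot, y left, z up (mm heights are above this underside). 126 mm (x) by 194 (y), 40 high, 2 x 4 square wells 36 x 36. Steel side rails (11 thick, at y = +-107.5, x = -63 to +177, top 78 high) carry the cover. In each well lies a black sprung shutter, see well0; 3 or 4 random wells are taken, see well1.
- cover (a joint): Clear cover plate, 72 mm (x) by 226 (y), underside 78 and top 82 high, slides along the block's x, in m. 0: tab hole over lug hole, cover over the wells. Positive: open, away from the robot, stop at +0.135 (near edge then 99 beyond the block's centre). Can be pushed too far, to -0.015. Friction 1.5 N; stays where left.
- cover_fin (a point): Middle of the top edge of the cover's upright grey fin, by which it is moved: 12 mm thick along x, 50 long along y, 30 high (top 112 high). Axes as the block's.
- tab_hole (a point): Centre of the upper mouth of the 13 mm hole in the cover's steel tab (40 x 34, 4 thick, top 82 high), at the cover's left end.
- lug_hole (a point): Centre of the upper mouth of the 13 mm vertical through hole in the block's fixed steel lug (40 x 34, 48 to 78 high), beside the left rail. The tab slides on top of it.
- holder: Black block fixed to the bench, 50 x 50 x 50 mm, with a 13 mm vertical hole in which the locking pin stands at the start. Origin: centre of its underside.
- pin: Loose steel locking pin, upright at the start. Origin: its lower tip, z up through the head. Shank 10 mm across and 45 long with a tapered tip (6 long), then a plain round head 18 across and 32 high, so 77 in all; 60 g. Pushed fully in through tab and lug its tip is 37 above the block's underside.
- well0 (a point): Centre of the mouth of well 0, at the level of the block's top, 40 above its underside (near row, column 1 of 4 counted from the right). Rows 70 apart, columns 46 apart. In every well a black shutter plate lies 3 below the block's top; under about 0.4 N it sinks and rides down with what stands on it (a jar's weight is enough). In a free well it sinks 26: a jar fully home has its base 11 high.
- well1 (a point): Centre of the mouth of well 1, at the level of the block's top, 40 above its underside (near row, column 2 of 4 counted from the right). Rows 70 apart, columns 46 apart. In a taken well a hidden pod stops the shutter after 7 (a jar's base is then 30 high). Free and taken wells look alike.
- well2 (a point): Centre of the mouth of well 2, at the level of the block's top, 40 above its underside (near row, column 3 of 4 counted from the right). Rows 70 apart, columns 46 apart.
- well3 (a point): Centre of the mouth of well 3, at the level of the block's top, 40 above its underside (near row, column 4 of 4 counted from the right). Rows 70 apart, columns 46 apart.
- well4 (a point): Centre of the mouth of well 4, at the level of the block's top, 40 above its underside (far row, column 1 of 4 counted from the right). Rows 70 apart, columns 46 apart.
- well5 (a point): Centre of the mouth of well 5, at the level of the block's top, 40 above its underside (far row, column 2 of 4 counted from the right). Rows 70 apart, columns 46 apart.
- well6 (a point): Centre of the mouth of well 6, at the level of the block's top, 40 above its underside (far row, column 3 of 4 counted from the right). Rows 70 apart, columns 46 apart.
- well7 (a point): Centre of the mouth of well 7, at the level of the block's top, 40 above its underside (far row, column 4 of 4 counted from the right). Rows 70 apart, columns 46 apart.
- jar0: Loose sample jar, white with a grey cap (its upper 22) and a heavy steel foot (its lowest 10, edge bevelled 2), 32 mm across, 60 mm high, about 90 g. Origin: centre of its underside, z up. Stands on the bench at the start. May be absent.
- jar1: Loose sample jar, white with a grey cap (its upper 22) and a heavy steel foot (its lowest 10, edge bevelled 2), 32 mm across, 60 mm high, about 90 g. Origin: centre of its underside, z up. Stands on the bench at the start. May be absent.
- jar2: Loose sample jar, white with a grey cap (its upper 22) and a heavy steel foot (its lowest 10, edge bevelled 2), 32 mm across, 60 mm high, about 90 g. Origin: centre of its underside, z up. Stands on the bench at the start. May be absent.
- jar3: Loose sample jar, white with a grey cap (its upper 22) and a heavy steel foot (its lowest 10, edge bevelled 2), 32 mm across, 60 mm high, about 90 g. Origin: centre of its underside, z up. Stands on the bench at the start. May be absent.
- dish: Bystander: a closed clear lab dish, 64 mm across, 15 high. Origin: centre of its underside.
- tipbox: Bystander: a closed grey pipette-tip box, mm: 87 x 122, 63 high. Origin: centre of its underside.
- wash: Bystander: a closed white plastic bottle, 60 mm across, 110 high. Origin: centre of its underside.
- pen: Bystander: a black marker pen lying down, 125 mm long along its own x, 12 thick. Origin: centre of its underside.
- timer: Bystander: a white bench timer, mm: 55 x 70, 22 high. Origin: centre of its underside.
Not all that is in view belongs to the job. What is meant by the holder is not purple or red, and is the smaller of those in its own colour.

How it is judged:
On the way, in this order (a step that is already met when the one before it is completed fails the run):
1. The cover is slid right back, clear of the wells (value of joint cover above 0.115 m), for 0.2 s.
2. Every jar is upright and fully home in a free well ((horizontal distance between jar0 and well0 below 0.006 m or horizontal distance between jar0 and well1 below 0.006 m or horizontal distance between jar0 and well2 below 0.006 m or horizontal distance between jar0 and well3 below 0.006 m or horizontal distance between jar0 and well4 below 0.006 m or horizontal distance between jar0 and well5 below 0.006 m or horizontal distance between jar0 and well6 below 0.006 m or horizontal distance between jar0 and well7 below 0.006 m) and z of each of jar0, jar1, jar2, jar3 in the frame of block below 0.0145 m and angle between each of jar0, jar1, jar2, jar3's own z axis and vertical below 0.15 rad and (horizontal distance between jar1 and well0 below 0.006 m or horizontal distance between jar1 and well1 below 0.006 m or horizontal distance between jar1 and well2 below 0.006 m or horizontal distance between jar1 and well3 below 0.006 m or horizontal distance between jar1 and well4 below 0.006 m or horizontal distance between jar1 and well5 below 0.006 m or horizontal distance between jar1 and well6 below 0.006 m or horizontal distance between jar1 and well7 below 0.006 m) and (horizontal distance between jar2 and well0 below 0.006 m or horizontal distance between jar2 and well1 below 0.006 m or horizontal distance between jar2 and well2 below 0.006 m or horizontal distance between jar2 and well3 below 0.006 m or horizontal distance between jar2 and well4 below 0.006 m or horizontal distance between jar2 and well5 below 0.006 m or horizontal distance between jar2 and well6 below 0.006 m or horizontal distance between jar2 and well7 below 0.006 m) and (horizontal distance between jar3 and well0 below 0.006 m or horizontal distance between jar3 and well1 below 0.006 m or horizontal distance between jar3 and well2 below 0.006 m or horizontal distance between jar3 and well3 below 0.006 m or horizontal distance between jar3 and well4 below 0.006 m or horizontal distance between jar3 and well5 below 0.006 m or horizontal distance between jar3 and well6 below 0.006 m or horizontal distance between jar3 and well7 below 0.006 m)), for 0.3 s.
3. The cover is over the jars, its tab hole over the lug hole (value of joint cover between -0.005 and 0.005 m), for 0.2 s.
4. The pin goes through tab and lug, fully home (all of step 3 and horizontal distance between pin and lug_hole below 0.006 m and z of pin in the frame of block below 0.042 m and angle between pin's own z axis and vertical below 0.15 rad), for 0.2 s.
At the end, for the whole second after the job is handed in: Every jar stands upright (within 0.15 rad) in a well, fully home (base at most 3.5 mm above its lowest seat, within 6 mm of the well's centre); the cover is within 5 mm of the lined-up position; the pin is upright through tab and lug, its tip at most 5 mm short of fully home; all at rest (all of step 2 and all of step 4 and linear speed of each of jar0, jar1, jar2, jar3, pin below 0.02 m/s); the robot touches nothing.
It fails at once if A jar is rammed against the block with over 45 N (contact force between any of jar0, jar1, jar2, jar3 and block above 45 N).
It fails at once if A bystander is moved by more than 5 cm (distance of any of dish, tipbox, wash, pen, timer from where it was at the start of the episode above 0.05 m).
Of pod0, pod1, pod2, pod3, pod4, pod5, pod6, pod7 only 3 to 4 are there at a start; the rules pass over those that are not, and their reading is None.
Of jar0, jar1, jar2, jar3 only 3 to 4 are there at a start; the rules pass over those that are not, and their reading is None.
At some moment in a run one of jar0, jar1, jar2, jar3 may be knocked a few centimetres aside while the robot is not near it.
It also fails if it takes over 210 s, if anything falls off the work surface, if the arm or the gripper's body presses on something with over 40 N, if the wrist force passes 120 N, or if a joint passes its speed limit or range.

## Working session

There is one attempt and no reset: what is moved stays moved. The work goes in short steps, Python scripts to look and compute and a tool call to move; the robot and the scene stay as the last step left them, time stands still between calls to the robot, and variables do not carry over. Pictures are saved under pics/ and viewed, and the job is handed in when it is done.

Besides the shell and the picture viewer there is one more tool, called after "Call:" as name(argument=value, ...) on one line, values as JSON. send_rows: Moves the arm, as the interface text tells. Its arguments: {"type":"object","properties":{"motion":{"type":"array","items":{"type":"object","properties":{"hand":{"type":"number"},"slide":{"type":"array","items":{"type":"number"}},"spin":{"type":"number"}}}},"grip_force":{"type":"number"}},"required":["motion"]}

```bash
ls; mkdir -p pics; python3 - <<'E'
from cell import observe, vision, job
import cv2
s=observe(); print({k:(v if not hasattr(v,'round') else v) for k,v in s.items()})
for n in ["top","side","wrist"]:
    p=vision.read_camera(n); cv2.imwrite(f"pics/{n}0.png",p["pixels"]); print(n,p["fx"],p["cx"],p["cy"],p["distortion"],p.get("world_from_camera"),p.get("T_tool_cam"))
E
```

```text
pics
{'time': 0.0, 'qpos': array([ 1.04299099e+00,  3.42704864e-01,  1.52501598e+00,  8.99556447e-06,
        1.27539222e+00, -1.45992730e-01]), 'qvel': array([ 3.54435466e-05, -1.55230731e-03,  8.59149397e-04, -1.65391494e-04,
        5.58897957e-04, -1.29479213e-03]), 'joint_efforts': array([-3.94507069e-04, -4.31224322e+01, -2.44219369e+01,  7.18078902e-02,
        5.58430958e-02, -1.11253182e-04]), 'tool_pos': array([0.19538387, 0.48685251, 0.22605459]), 'tool_rot': array([-1.72244663,  1.56927589, -2.10426186]), 'contact_force': array([0.16798059, 0.69439764, 0.410721  ]), 'torque': array([ 0.01458138,  0.01082415, -0.01788969]), 'opening': 0.0915214257586037}
top 417.8192250609128 262.17091842291427 191.2439720023906 [-0.11992708  0.          0.          0.          0.        ] [[-0.02184017 -0.99296868  0.11634518  0.36120224]
 [-0.99966632  0.02329526  0.01116142 -0.0758156 ]
 [-0.01379323 -0.11606259 -0.99314612  1.52602042]
 [ 0.          0.          0.          1.        ]] None
side 467.3492613099818 251.69717389681352 195.77005842060538 [0.06361705 0.         0.         0.         0.        ] [[-0.87746804 -0.31401168  0.36255553 -0.02754056]
 [-0.47963334  0.57240835 -0.6650568   0.93663295]
 [ 0.00130579 -0.7574598  -0.6528805   1.06243618]
 [ 0.          0.          0.          1.        ]] None
wrist 277.3775050162749 251.9202785644723 192.40520220911475 [-0.00832706  0.          0.          0.          0.        ] None [[ 5.14020432e-04 -3.04858883e-01  9.52397395e-01 -1.58373708e-01]
 [ 9.99999768e-01 -2.68710919e-04 -6.25725381e-04  3.41356705e-04]
 [ 4.46677520e-04  9.52397495e-01  3.04858674e-01 -8.27736575e-02]
 [ 0.00000000e+00  0.00000000e+00  0.00000000e+00  1.00000000e+00]]
```

View pics/top0.png

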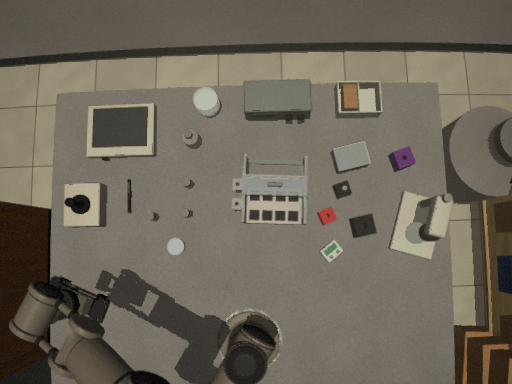

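View pics/side0.png

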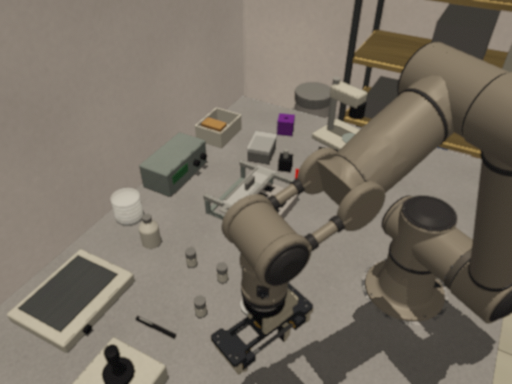

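View pics/wrist0.png

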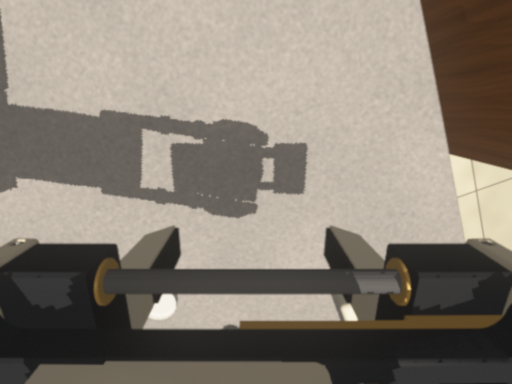

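```bash
cat > h.py <<'E'
import numpy as np, cv2
from cell import observe, vision, job
from scipy.spatial.transform import Rotation as Rn
def RT(s=None):
    s=s or observe(); T=np.eye(4); T[:3,:3]=Rn.from_euler('xyz',s['tool_rot']).as_matrix(); T[:3,3]=s['tool_pos']; return T
def cam(n):
    T=RT(); p=vision.read_camera(n)
    p["W"]=p["world_from_camera"] if "world_from_camera" in p else T@p["T_tool_cam"]
    p["K"]=np.array([[p["fx"],0,p["cx"]],[0,p["fy"],p["cy"]],[0,0,1]]); return p
def ray(p,uv):
    u=cv2.undistortPoints(np.array(uv,float).reshape(-1,1,2),p["K"],np.array(p["distortion"])).reshape(-1,2)
    return np.c_[u,np.ones(len(u))]
def at_range(p,uv):   # world points by depth image
    uv=np.array(uv,float).reshape(-1,2); z=np.array([p["range_z"][int(round(v)),int(round(u))] for u,v in uv])
    c=ray(p,uv)*z[:,None]; return c@p["W"][:3,:3].T+p["W"][:3,3]
def at_z(p,uv,z):
    d=ray(p,uv)@p["W"][:3,:3].T; o=p["W"][:3,3]; return o+d*((z-o[2])/d[:,2])[:,None]
def proj(p,X):
    Wi=np.linalg.inv(p["W"]); X=np.array(X,float).reshape(-1,3)
    r,_=cv2.Rodrigues(Wi[:3,:3]); return cv2.projectPoints(X,r,Wi[:3,3],p["K"],np.array(p["distortion"]))[0].reshape(-1,2)
def mask_pts(p,m):
    v,u=np.nonzero(m&(p["range_z"]>0)); uv=np.c_[u,v]; return uv,at_range(p,uv)
def go(xyz,yaw=None):
    """tool-frame delta to the world TCP target"""
    s=observe();T=RT(s); d=T[:3,:3].T@(np.array(xyz)-T[:3,3])*1000; return d.round(1)
E
python3 - <<'E'
from h import *
p=cam("top"); np.set_printoptions(suppress=True,precision=4)
cv2.imwrite("pics/topc.png",cv2.resize(p["pixels"][110:270,110:400],None,fx=2.75,fy=2.75,interpolation=cv2.INTER_CUBIC))
for t in ["block","cover","cover_fin","holder","pin","jar0","wash","dish","tab_hole","lug_hole","well0","pen","timer","tipbox"]:
    for r in vision.search_frame(p,t)[:6]:
        print(t,round(r["conf"],2),np.round(r["uv"],1),at_range(p,[r["uv"]])[0].round(3))
s=cam("side")
for r in vision.search_frame(s,"jar0"): print("side jar",round(r["conf"],2),np.round(r["uv"],1),at_range(s,[r["uv"]])[0].round(3))
E
```

```text
block 0.94 [272.2 194.8] [ 0.517 -0.094  0.087]
cover 0.77 [276.1 183.1] [ 0.554 -0.108  0.113]
cover 0.57 [267.4 194.1] [ 0.52  -0.078  0.079]
cover_fin 0.84 [273.1 186. ] [ 0.546 -0.098  0.095]
holder 0.92 [359.7 224.5] [ 0.407 -0.398  0.068]
holder 0.67 [273.8 198.5] [ 0.508 -0.1    0.045]
holder 0.65 [327.3 215.9] [ 0.443 -0.293  0.01 ]
holder 0.47 [339.7 191. ] [ 0.528 -0.335  0.053]
pin 0.46 [274.3 193.4] [ 0.521 -0.101  0.087]
jar0 0.67 [270. 186.] [ 0.546 -0.087  0.096]
jar0 0.53 [150.5 217.2] [0.449 0.339 0.061]
jar0 0.46 [183.5 213. ] [0.462 0.22  0.063]
wash 0.71 [195.9 138.7] [0.727 0.174 0.072]
wash 0.41 [271.7 191.8] [ 0.527 -0.093  0.084]
dish 0.53 [176.4 245. ] [0.349 0.257 0.011]
tab_hole 0.63 [270.9 184.5] [ 0.549 -0.09   0.115]
lug_hole 0.3 [271.3 192. ] [ 0.527 -0.091  0.084]
well0 0.61 [273.3 193.2] [ 0.522 -0.098  0.089]
well0 0.57 [271.5 188.1] [ 0.541 -0.092  0.08 ]
timer 0.57 [329.2 249.1] [ 0.324 -0.294  0.026]
tipbox 0.85 [348.  156.6] [ 0.65  -0.369  0.063]
tipbox 0.62 [130.5 196.2] [0.533 0.432 0.003]
side jar 0.72 [219.2 270.3] [0.46  0.231 0.053]
side jar 0.66 [199.7 307.7] [0.441 0.358 0.048]
side jar 0.59 [190.9 255.5] [0.56  0.223 0.053]
```

View pics/topc.png

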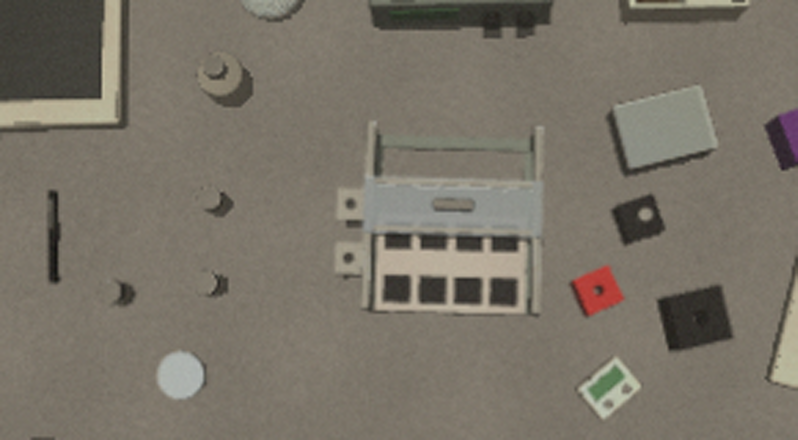

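```bash
python3 - <<'E'
from h import *
np.set_printoptions(suppress=True,precision=3)
print(RT()); print(go([0.42,-0.1,0.36]))
E
```

```text
[[ 0.     0.373  0.928  0.196]
 [ 0.     0.928 -0.373  0.487]
 [-1.     0.     0.     0.227]
 [ 0.     0.     0.     1.   ]]
[-133.3 -461.3  427. ]
```

Call:
send_rows(motion=[{"hand": 1,"slide": [-20,0,0],"spin": 0.148},{"hand": 1,"slide": [-20,0,0],"spin": 0.148},{"hand": 1,"slide": [-20,0,0],"spin": 0.148},{"hand": 1,"slide": [-20,0,0],"spin": 0.148},{"hand": 1,"slide": [-20,0,0],"spin": 0.148},{"hand": 1,"slide": [-20,0,0],"spin": 0.148},{"hand": 1,"slide": [-20,0,0],"spin": 0.148},{"hand": 1,"slide": [0,0,0],"spin": 0.148}])

```text
time: 1.8
tool_pos: [0.1953, 0.4867, 0.3716]
tool_rot: [-0.507, 1.568, -2.093]
contact_force: [-0.4, 0.6, -0.5]
opening: 0.0919
```

```bash
python3 - <<'E'
from h import *
np.set_printoptions(suppress=True,precision=3)
print(RT()); print(go([0.45,0.0,0.36]),observe()['qpos'],observe()['time'])
p=cam("top"); cv2.imwrite("pics/top1.png",p["pixels"])
E
```

```text
[[-0.001  1.    -0.015  0.195]
 [-0.002 -0.015 -1.     0.487]
 [-1.    -0.001  0.002  0.372]
 [ 0.     0.     0.     1.   ]]
[ 12.3 262.  482.8] [ 1.043  0.275  1.227 -0.     1.642  1.058] 1.8
```

View pics/top1.png

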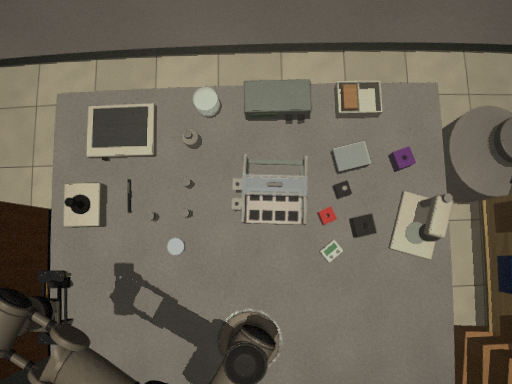

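Call:
send_rows(motion=[{"hand": 1,"slide": [0,22,40],"spin": 0},{"hand": 1,"slide": [0,22,40],"spin": 0},{"hand": 1,"slide": [0,22,40],"spin": 0},{"hand": 1,"slide": [0,22,40],"spin": 0},{"hand": 1,"slide": [0,22,40],"spin": 0},{"hand": 1,"slide": [0,22,40],"spin": 0},{"hand": 1,"slide": [0,22,40],"spin": 0},{"hand": 1,"slide": [0,22,40],"spin": 0}])

```text
time: 2.65
tool_pos: [0.3694, 0.1568, 0.3671]
tool_rot: [-0.774, 1.562, -2.331]
contact_force: [1.2, 0.2, 0.1]
opening: 0.0918
```

Call:
send_rows(motion=[{"hand": 1,"slide": [0,22,40],"spin": 0},{"hand": 1,"slide": [0,22,40],"spin": 0},{"hand": 1,"slide": [0,22,40],"spin": 0},{"hand": 1,"slide": [0,22,40],"spin": 0},{"hand": 1,"slide": [0,0,0],"spin": 0}])

```text
time: 3.15
tool_pos: [0.4632, -0.0134, 0.3654]
tool_rot: [-0.92, 1.56, -2.468]
contact_force: [-0.3, 0.3, -0.9]
opening: 0.0915
```

```bash
python3 - <<'E'
from h import *
np.set_printoptions(suppress=True,precision=3)
print(RT())
p=cam("wrist"); cv2.imwrite("pics/w1.png",p["pixels"])
p=cam("top"); cv2.imwrite("pics/top2.png",p["pixels"])
E
```

```text
[[-0.008  1.     0.023  0.463]
 [-0.007  0.023 -1.    -0.013]
 [-1.    -0.008  0.006  0.365]
 [ 0.     0.     0.     1.   ]]
```

View pics/w1.png

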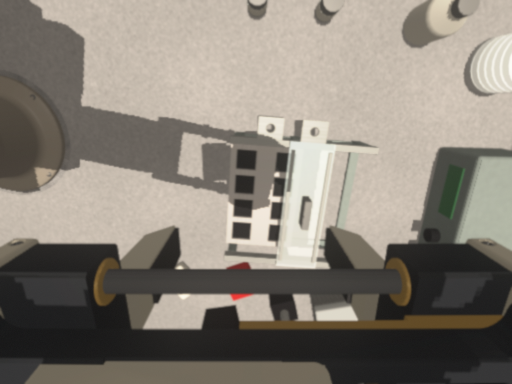

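View pics/top2.png

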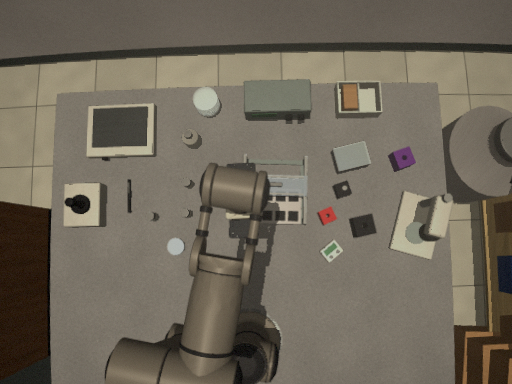

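Call:
send_rows(motion=[{"hand": 1,"slide": [0,15,35],"spin": 0},{"hand": 1,"slide": [0,15,35],"spin": 0},{"hand": 1,"slide": [0,0,0],"spin": 0},{"hand": 1,"slide": [0,0,0],"spin": 0}])

```text
time: 3.65
tool_pos: [0.4925, -0.0747, 0.3665]
tool_rot: [-1.341, 1.562, -2.873]
contact_force: [-0.6, 0.9, -0.3]
opening: 0.0921
```

```bash
python3 - <<'E'
from h import *
np.set_printoptions(suppress=True,precision=4)
p=cam("wrist"); print(RT()); cv2.imwrite("pics/w2.png",cv2.resize(p["pixels"][60:260,130:400],None,fx=2.9,fy=2.9,interpolation=cv2.INTER_CUBIC))
import pickle; pickle.dump(p,open("w2.pkl","wb"))
for t in ["block","cover","cover_fin","tab_hole","lug_hole","well0","pin","holder"]:
    for r in vision.search_frame(p,t)[:4]:
        print(t,round(r["conf"],2),np.round(r["uv"],1),at_range(p,[r["uv"]])[0].round(3))
E
```

```text
[[-0.0084  0.9992  0.0391  0.4924]
 [-0.0026  0.0391 -0.9992 -0.0746]
 [-1.     -0.0085  0.0023  0.3664]
 [ 0.      0.      0.      1.    ]]
block 0.63 [269.7 156.4] [ 0.519 -0.071  0.087]
block 0.57 [411.3   0.8] [0.728 0.17  0.024]
cover 0.6 [291.4 160.3] [ 0.554 -0.077  0.082]
cover_fin 0.8 [292.1 161.7] [ 0.553 -0.076  0.096]
cover_fin 0.74 [269.7 158.2] [ 0.519 -0.074  0.087]
tab_hole 0.65 [289.9 163.8] [ 0.548 -0.076  0.113]
lug_hole 0.66 [267.6 153. ] [ 0.515 -0.067  0.078]
lug_hole 0.61 [410.8   6.1] [0.737 0.168 0.007]
lug_hole 0.44 [289.7 159.3] [ 0.551 -0.075  0.082]
well0 0.94 [267.1 159.4] [ 0.517 -0.085  0.039]
well0 0.24 [411.6   2.9] [0.731 0.168 0.02 ]
pin 0.51 [271.1 294.3] [ 0.537 -0.339  0.079]
holder 0.93 [225.9 253.5] [ 0.447 -0.27   0.051]
holder 0.83 [202.1 306.8] [ 0.403 -0.381  0.07 ]
holder 0.66 [267.5 268.2] [ 0.532 -0.322  0.016]
holder 0.18 [266.9 160. ] [ 0.517 -0.087  0.035]
```

View pics/w2.png

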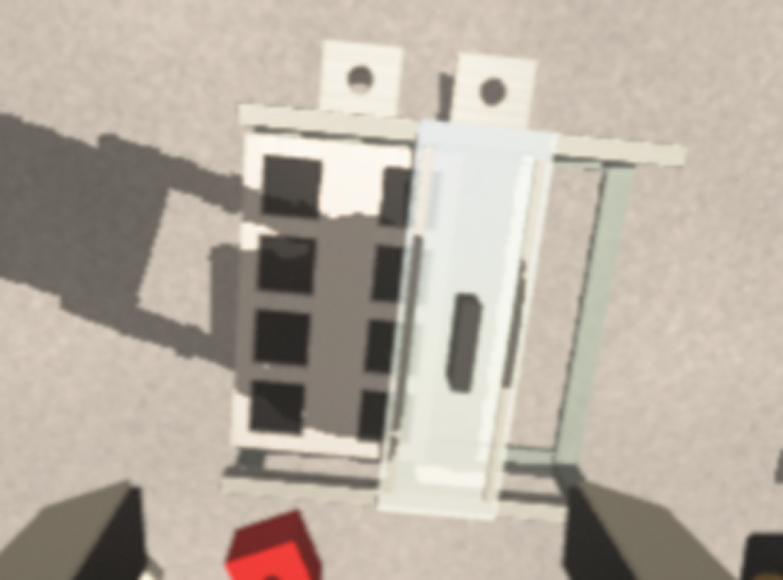

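```bash
python3 - <<'E'
from h import *
import pickle; np.set_printoptions(suppress=True,precision=4)
p=pickle.load(open("w2.pkl","rb"))
c=lambda a:np.array(a)/2.9+np.array([130,60])
w=at_z(p,c([(277,407),(282,337),(287,265),(292,186)]),0.038); print(w)
dv=(w[3]-w[0]); yaw=np.arctan2(-dv[0],dv[1]); print("yaw",yaw, np.hypot(*dv[:2])/3)
ex=np.array([np.cos(yaw),np.sin(yaw)]);ey=np.array([-np.sin(yaw),np.cos(yaw)])
print("block ctr", w[:,:2].mean(0)+0.035*ex)
C=w[:,:2].mean(0)+0.035*ex
for n,uv,z in [("lug",(360,79),.078),("tab",(493,91),.082),("rail nl",(241,104),.078),("rail fl",(685,147),.078),("rail nr",(223,480),.078)]:
    X=at_z(p,c(uv),z)[0]; d=X[:2]-C; print(n,X,at_range(p,c(uv))[0],"blk",d@ex,d@ey)
uv,P=mask_pts(p,np.ones((384,512),bool))
d=P[:,:2]-C; b=np.c_[d@ex,d@ey,P[:,2]]
m=(abs(b[:,1])<.06)&(b[:,2]>.095)&(b[:,2]<.125)&(b[:,0]<.2)&(b[:,0]>0)
print("fin",m.sum(),b[m].min(0),b[m].max(0),b[m].mean(0), P[m].mean(0))
m=(abs(b[:,1])<.06)&(abs(b[:,0])<.01); print("top of block z",np.median(b[m,2]))
E
```

```text
[[ 0.4442 -0.1658  0.038 ]
 [ 0.4469 -0.1193  0.038 ]
 [ 0.4494 -0.074   0.038 ]
 [ 0.4518 -0.0272  0.038 ]]
yaw -0.05440090739425495 0.046276980017094876
block ctr [ 0.483  -0.0985]
lug [0.4895 0.0315 0.078 ] [ 0.4893  0.0354 -0.0003] blk -0.0005797847885740733 0.13008294635287723
tab [0.5585 0.0281 0.082 ] [0.5709 0.0316 0.0015] blk 0.06851264539493493 0.13047017259664506
rail nl [0.4275 0.0168 0.078 ] [0.4276 0.0168 0.0785] blk -0.06170186669410218 0.11205653828773125
rail fl [0.6637 0.0043 0.078 ] [0.6639 0.0043 0.0776] blk 0.17483912724951156 0.1124691986848722
rail nr [ 0.4156 -0.1999  0.078 ] [ 0.4156 -0.2     0.0777] blk -0.06178260929754249 -0.10494243323267223
fin 298 [ 0.0611 -0.0245  0.0954] [0.0733 0.0257 0.1151] [0.0663 0.0023 0.1106] [ 0.5493 -0.0998  0.1106]
top of block z 0.4697441956674943
```

Call:
send_rows(motion=[{"hand": 0,"slide": [0,0,0],"spin": 0.093},{"hand": 0,"slide": [0,0,0],"spin": 0}])

```text
time: 4.3
tool_pos: [0.4926, -0.0752, 0.3668]
tool_rot: [-1.105, 1.563, -2.733]
contact_force: [-0.9, -0.8, -0.2]
opening: 0.0803
```

```bash
cat >> h.py <<'E'
YAW=-0.0544; C=np.array([0.483,-0.0985])
def blk(x,y,z=None):
    c,s=np.cos(YAW),np.sin(YAW); q=C+np.array([c*x-s*y,s*x+c*y]); return q if z is None else np.r_[q,z]
def inblk(X):
    d=np.atleast_2d(X)[:,:2]-C; c,s=np.cos(YAW),np.sin(YAW); return np.c_[d@[c,s],d@[-s,c],np.atleast_2d(X)[:,2]]
def rep(xyz):
    T=RT(); a=np.arctan2(T[1,1],T[0,1]); print("go",go(xyz),"spin to block yaw",round(a-YAW,3),"tilt",T[:2,0].round(4),"tcp",T[:3,3].round(4),observe()['time'])
E
python3 -c "
from h import *
rep(blk(.0685,0,.088))"
```

```text
go [278.4  62.2  22.6] spin to block yaw -0.003 tilt [-0.0075 -0.0032] tcp [ 0.4926 -0.0752  0.3668] 4.3
```

Call:
send_rows(motion=[{"hand": 0,"slide": [0,31,11],"spin": 0},{"hand": 0,"slide": [20,31,11],"spin": 0},{"hand": 0,"slide": [40,0,0],"spin": 0},{"hand": 0,"slide": [40,0,0],"spin": 0},{"hand": 0,"slide": [40,0,0],"spin": 0},{"hand": 0,"slide": [40,0,0],"spin": 0},{"hand": 0,"slide": [0,0,0],"spin": 0}])

```text
time: 5.0
tool_pos: [0.5555, -0.1024, 0.1821]
tool_rot: [-0.368, 1.566, -1.979]
contact_force: [-0.4, 0.5, -0.3]
opening: 0.0458
```

```bash
python3 -c "
from h import *
rep(blk(.0685,0,.088))"
```

```text
go [94.1 -3.9 -0.4] spin to block yaw 0.015 tilt [-0.0021 -0.0048] tcp [ 0.5555 -0.1024  0.1821] 5.0
```

Call:
send_rows(motion=[{"hand": 0,"slide": [30,-4,0],"spin": 0.015},{"hand": 0,"slide": [30,0,0],"spin": 0},{"hand": 0,"slide": [24,0,0],"spin": 0},{"hand": 0,"slide": [8,0,0],"spin": 0},{"hand": 0,"slide": [0,0,0],"spin": 0}])

```text
time: 5.5
tool_pos: [0.5573, -0.1045, 0.0968]
tool_rot: [0.91, 1.557, -0.709]
contact_force: [1.1, -0.7, 0.6]
opening: 0.0459
```

```bash
python3 -c "
from h import *
rep(blk(.0685,0,.088));p=cam('wrist');cv2.imwrite('pics/w3.png',p['pixels'])"
```

```text
go [ 8.7 -6.1 -2. ] spin to block yaw 0.007 tilt [ 0.0101 -0.0087] tcp [ 0.5573 -0.1045  0.0968] 5.5
```

View pics/w3.png

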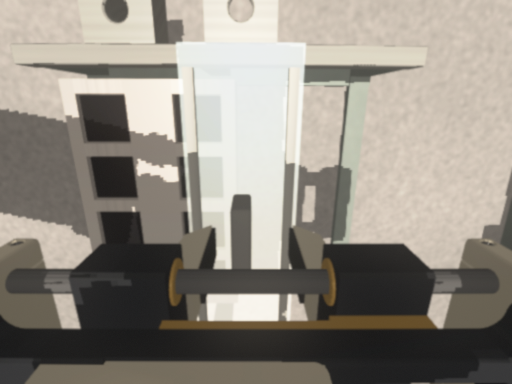

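Call:
send_rows(motion=[{"hand": 0,"slide": [8,-6,-2],"spin": 0},{"hand": -0.5,"slide": [0,0,0],"spin": 0},{"hand": -1,"slide": [0,0,0],"spin": 0},{"hand": -1,"slide": [0,0,0],"spin": 0},{"hand": -1,"slide": [0,0,0],"spin": 0},{"hand": -1,"slide": [0,0,0],"spin": 0}], grip_force=15)

```text
time: 6.15
tool_pos: [0.5538, -0.1029, 0.0941]
tool_rot: [1.058, 1.549, -0.56]
contact_force: [-2.1, 0.0, -3.1]
opening: 0.0119
```

```bash
python3 -c "
from h import *
rep(blk(.135,0,.088))"
```

```text
go [ 7.4 64.  -0.2] spin to block yaw 0.008 tilt [ 0.0187 -0.0117] tcp [ 0.5538 -0.1029  0.0941] 6.15
```

Call:
send_rows(motion=[{"hand": -1,"slide": [0,15,0],"spin": 0},{"hand": -1,"slide": [0,15,0],"spin": 0},{"hand": -1,"slide": [0,15,0],"spin": 0},{"hand": -1,"slide": [0,15,0],"spin": 0},{"hand": -1,"slide": [0,6,0],"spin": 0}])

```text
time: 6.65
tool_pos: [0.6169, -0.1062, 0.0939]
tool_rot: [0.654, 1.558, -0.964]
contact_force: [-20.2, -0.8, 16.7]
opening: 0.0118
```

```bash
python3 -c "
from h import *
rep(blk(.135,0,.088))"
```

```text
go [ 5.9  0.9 -0.5] spin to block yaw 0.007 tilt [ 0.0073 -0.0105] tcp [ 0.6169 -0.1062  0.0939] 6.65
```

Call:
send_rows(motion=[{"hand": -1,"slide": [0,-1,0],"spin": 0},{"hand": -0.4,"slide": [0,0,0],"spin": 0},{"hand": -0.4,"slide": [0,0,0],"spin": 0},{"hand": 0,"slide": [-20,0,0],"spin": 0},{"hand": 0,"slide": [-45,0,0],"spin": 0},{"hand": 0,"slide": [-45,0,0],"spin": 0},{"hand": 0,"slide": [-45,-30,0],"spin": 0},{"hand": 0,"slide": [-45,-40,0],"spin": 0}])

```text
time: 7.45
tool_pos: [0.5517, -0.1007, 0.2799]
tool_rot: [-0.586, 1.563, -2.204]
contact_force: [-0.7, 0.1, 0.1]
opening: 0.0458
```

Call:
send_rows(motion=[{"hand": 0,"slide": [-40,-25,-15],"spin": 0},{"hand": 0,"slide": [0,0,0],"spin": 0},{"hand": 0,"slide": [0,0,0],"spin": 0}])

```text
time: 7.75
tool_pos: [0.5253, -0.0844, 0.3277]
tool_rot: [0.68, 1.558, -0.939]
contact_force: [-0.8, -0.5, -1.4]
opening: 0.0458
```

```bash
python3 - <<'E'
from h import *
rep(blk(0,0,.088)); p=cam("wrist"); import pickle; pickle.dump(p,open("w4.pkl","wb"))
cv2.imwrite("pics/w4.png",cv2.resize(p["pixels"][40:260,110:400],None,fx=2.7,fy=2.7,interpolation=cv2.INTER_CUBIC))
t=cam("top"); pickle.dump(t,open("t4.pkl","wb")); cv2.imwrite("pics/t4.png",t["pixels"])
E
```

```text
go [239.5 -43.5  13.8] spin to block yaw 0.007 tilt [ 0.0073 -0.01  ] tcp [ 0.5253 -0.0844  0.3277] 7.75
```

View pics/w4.png

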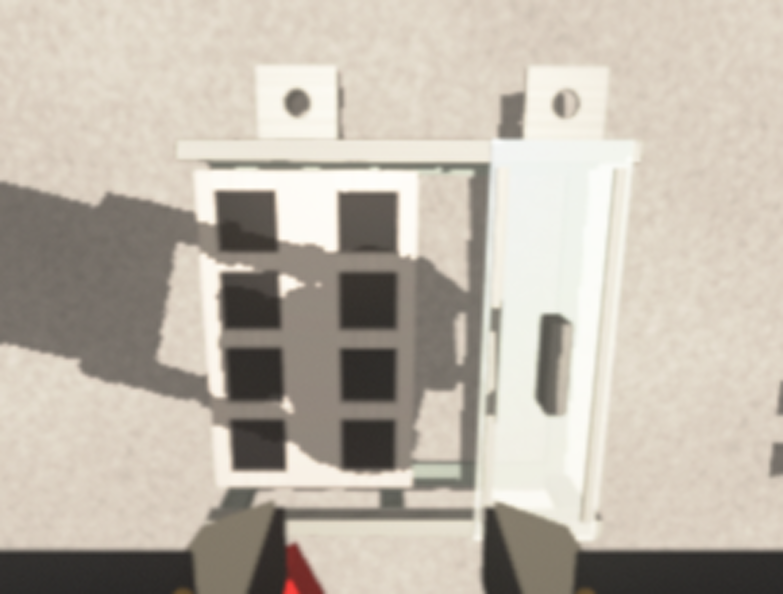

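View pics/t4.png

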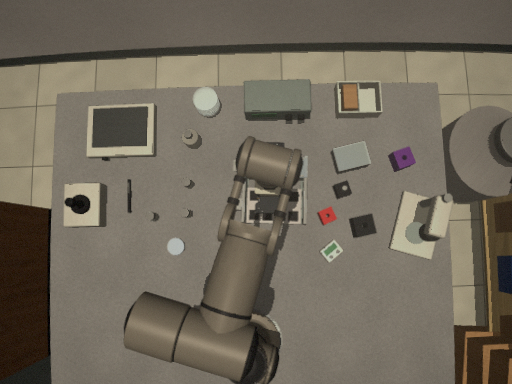

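```bash
python3 - <<'E'
from h import *
import pickle; np.set_printoptions(suppress=True,precision=4)
from scipy.optimize import least_squares
p=pickle.load(open("w4.pkl","rb"))
g=cv2.cvtColor(p["pixels"],cv2.COLOR_BGR2GRAY)
n,l,st,ce=cv2.connectedComponentsWithStats(((g<70)&(np.arange(512)[None]<270)&(np.arange(384)[:,None]<222)).astype(np.uint8))
sel=[i for i in range(1,n) if 200<st[i,4]<900]; print([(ce[i].round(1),st[i]) for i in sel])
pts=np.array([ce[i] for i in sel]); zz=np.array([.038]*len(pts))
c=lambda a:np.array(a)/2.7+np.array([110,40])
W=at_z(p,pts,.0385)
loc=np.array([(x,y) for x in (-.035,.035) for y in (.069,.023,-.023,-.069)])
def f(q):
    c_,s=np.cos(q[2]),np.sin(q[2]); X=np.c_[q[0]+c_*loc[:,0]-s*loc[:,1],q[1]+s*loc[:,0]+c_*loc[:,1]]
    return np.concatenate([ (X[np.argmin(np.hypot(*(X-w[:2]).T))]-w[:2]) for w in W])
r=least_squares(f,[.483,-.0985,-.054]); print(r.x,(r.fun*1000).round(1))
C2=r.x[:2];yw=r.x[2]
lug=at_z(p,c([297,102]),.078)[0]; tab=at_z(p,c([566,104]),.082)[0]
for X in (lug,tab):
    d=X[:2]-C2; print(X,d[0]*np.cos(yw)+d[1]*np.sin(yw),-d[0]*np.sin(yw)+d[1]*np.cos(yw))
E
```

```text
[(array([246., 151.]), array([236, 142,  20,  19, 362], dtype=int32)), (array([202. , 153.3]), array([193, 145,  20,  16, 278], dtype=int32)), (array([203.8, 177.8]), array([194, 169,  20,  19, 358], dtype=int32)), (array([246. , 178.5]), array([237, 170,  19,  18, 342], dtype=int32)), (array([205.4, 203.8]), array([196, 196,  19,  17, 299], dtype=int32)), (array([246., 204.]), array([237, 196,  19,  17, 321], dtype=int32))]
[ 0.4819 -0.0981 -0.0434] [-0.7  0.1  0.7  3.2 -0.1 -1.5 -0.2  0.1  0.1 -1.3  0.3 -0.5]
[0.4896 0.0318 0.078 ] 0.002100624057652248 0.13015515589469834
[0.6245 0.0242 0.082 ] 0.13713564445280865 0.12839809119913492
```

Call:
send_rows(motion=[{"hand": 0,"slide": [0,-5,-45],"spin": 0},{"hand": 0,"slide": [0,-5,-45],"spin": 0},{"hand": 0,"slide": [0,-5,-45],"spin": 0},{"hand": 0,"slide": [0,-5,-45],"spin": 0},{"hand": 0,"slide": [0,-5,-45],"spin": 0},{"hand": 0,"slide": [0,-5,-45],"spin": 0},{"hand": 0,"slide": [0,0,-45],"spin": 0},{"hand": 0,"slide": [0,0,0],"spin": 0}])

```text
time: 8.65
tool_pos: [0.5128, 0.2406, 0.3073]
tool_rot: [-0.919, 1.549, -2.546]
contact_force: [0.2, 0.0, -0.0]
opening: 0.046
```

```bash
sed -i 's/^YAW=.*/YAW=-0.055; C=np.array([0.4825,-0.0985])/' h.py; cat >> h.py <<'E'
def jars(p,show=False):
    out=[]
    for r in vision.cut_out(p,"jar0"):
        uv,P=mask_pts(p,r["mask"])
        if len(P)<20: continue
        zt=np.percentile(P[:,2],95); top=P[P[:,2]>zt-.006]
        # cap-top plane points -> circle centre via min enclosing
        q=uv[P[:,2]>zt-.004].astype(np.float32)
        X=at_z(p,q,zt)[:,:2]
        cc,rad=cv2.minEnclosingCircle(X.astype(np.float32))
        out.append((r["conf"],r["uv"],np.array(cc),rad,zt)); print("jar",round(r["conf"],2),np.round(r["uv"],1),"ctr",np.round(cc,4),"rad",round(rad,4),"ztop",round(zt,4),len(P),"blk",inblk(np.r_[cc,zt])[0].round(4))
    return out
E
python3 - <<'E'
from h import *
rep([.5,.25,.33]); p=cam("wrist"); import pickle; pickle.dump(p,open("w5.pkl","wb"))
cv2.imwrite("pics/w5.png",p["pixels"]); jars(p)
E
```

```text
go [-22.6 -13.6  -8.4] spin to block yaw -0.0 tilt [-0.0178 -0.0121] tcp [0.5128 0.2406 0.3073] 8.65
jar 0.94 [223.2 170.2] ctr [0.4631 0.2202] rad 0.0157 ztop 0.0616 447 blk [-0.0369  0.3171  0.0616]
jar 0.58 [210.8  90.2] ctr [0.4547 0.3439] rad 0.0157 ztop 0.0616 495 blk [-0.0521  0.4402  0.0616]
jar 0.56 [291.7 172.5] ctr [0.5714 0.2139] rad 0.0162 ztop 0.0616 524 blk [0.0716 0.3168 0.0616]
```

View pics/w5.png

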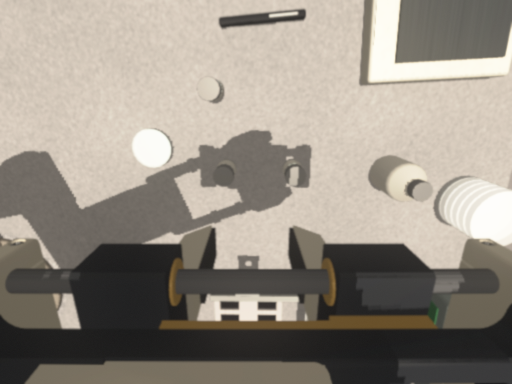

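```bash
python3 -c "
from h import *
rep([.4631,.2202,.10])"
```

```text
go [208.6 -45.4  16.1] spin to block yaw -0.004 tilt [-0.0179 -0.0142] tcp [0.5131 0.2366 0.3075] 8.75
```

Call:
send_rows(motion=[{"hand": 0.2,"slide": [30,-23,8],"spin": 0},{"hand": 0.2,"slide": [40,-22,8],"spin": 0},{"hand": 0.2,"slide": [45,0,0],"spin": 0},{"hand": 0.2,"slide": [45,0,0],"spin": 0},{"hand": 0.2,"slide": [40,0,0],"spin": 0},{"hand": 0.2,"slide": [0,0,0],"spin": 0},{"hand": 0.2,"slide": [0,0,0],"spin": 0}])

```text
time: 9.45
tool_pos: [0.4648, 0.2102, 0.1009]
tool_rot: [-0.752, 1.546, -2.392]
contact_force: [0.7, 0.5, 0.5]
opening: 0.0547
```

```bash
python3 -c "
from h import *
p=cam('wrist'); jars(p)
cv2.imwrite('pics/w6.png',p['pixels'])
rep([.4631,.2202,.038])"
```

```text
jar 0.75 [383.4 191.9] ctr [0.5711 0.2144] rad 0.0165 ztop 0.0613 2342 blk [0.0713 0.3173 0.0613]
jar 0.75 [250.  195.5] ctr [0.4631 0.2201] rad 0.0161 ztop 0.0613 1822 blk [-0.0368  0.3171  0.0613]
jar 0.56 [223.7  25.3] ctr [0.4541 0.3437] rad 0.0156 ztop 0.0615 2461 blk [-0.0526  0.44    0.0615]
go [ 63.6  -1.8 -10.4] spin to block yaw -0.014 tilt [-0.0164 -0.0165] tcp [0.4652 0.2107 0.1018] 9.55
```

View pics/w6.png

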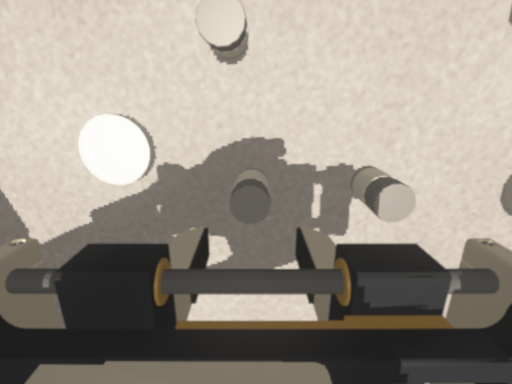

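Call:
send_rows(motion=[{"hand": 0.2,"slide": [0,-2,-10],"spin": 0},{"hand": 0.2,"slide": [25,0,0],"spin": 0},{"hand": 0.2,"slide": [25,0,0],"spin": 0},{"hand": 0.2,"slide": [13,0,0],"spin": 0},{"hand": 0.2,"slide": [0,0,0],"spin": 0}])

```text
time: 10.05
tool_pos: [0.4705, 0.2249, 0.0465]
tool_rot: [0.417, 1.561, -1.224]
contact_force: [-0.0, 0.3, -0.3]
opening: 0.0551
```

```bash
python3 -c "
from h import *
rep([.4631,.2202,.038])"
```

```text
go [ 8.6 -7.1  5.2] spin to block yaw -0.015 tilt [ 0.0035 -0.0096] tcp [0.4705 0.2249 0.0465] 10.05
```

Call:
send_rows(motion=[{"hand": 0.2,"slide": [0,-7,5],"spin": -0.015},{"hand": 0.2,"slide": [8,0,0],"spin": 0},{"hand": 0.2,"slide": [0,0,0],"spin": 0}])

```text
time: 10.35
tool_pos: [0.4647, 0.2217, 0.0418]
tool_rot: [0.969, 1.558, -0.654]
contact_force: [-0.6, 0.4, 0.7]
opening: 0.0549
```

```bash
python3 -c "
from h import *
rep([.4631,.2202,.038])"
```

```text
go [ 3.7 -1.6  1.6] spin to block yaw 0.003 tilt [ 0.0098 -0.0075] tcp [0.4647 0.2217 0.0418] 10.35
```

Call:
send_rows(motion=[{"hand": 0.2,"slide": [4,-2,2],"spin": 0},{"hand": -0.3,"slide": [0,0,0],"spin": 0},{"hand": -0.6,"slide": [0,0,0],"spin": 0},{"hand": -0.6,"slide": [0,0,0],"spin": 0},{"hand": -0.6,"slide": [0,0,0],"spin": 0}], grip_force=12)

```text
time: 10.85
tool_pos: [0.4634, 0.2199, 0.0387]
tool_rot: [1.116, 1.557, -0.507]
contact_force: [-0.3, -0.1, -1.7]
opening: 0.0316
```

```bash
python3 -c "
from h import *
rep([.4631,.2202,.15])
rep(blk(-.035,.069,.15))"
```

```text
go [-111.3    1.1    0.3] spin to block yaw 0.002 tilt [ 0.0122 -0.0068] tcp [0.4634 0.2199 0.0387] 10.85
go [-109.8    2.4  248.5] spin to block yaw 0.002 tilt [ 0.0122 -0.0068] tcp [0.4634 0.2199 0.0387] 10.85
```

Call:
send_rows(motion=[{"hand": -0.6,"slide": [-20,0,0],"spin": 0},{"hand": -0.6,"slide": [-40,0,0],"spin": 0},{"hand": -0.6,"slide": [-40,0,0],"spin": 0},{"hand": -0.6,"slide": [-10,0,30],"spin": 0},{"hand": -0.6,"slide": [0,0,45],"spin": 0},{"hand": -0.6,"slide": [0,0,45],"spin": 0},{"hand": -0.6,"slide": [0,0,45],"spin": 0},{"hand": -0.6,"slide": [0,0,45],"spin": 0}])

```text
time: 11.65
tool_pos: [0.4515, 0.0089, 0.1544]
tool_rot: [1.137, 1.555, -0.477]
contact_force: [0.3, -0.4, -0.4]
opening: 0.0314
```

Call:
send_rows(motion=[{"hand": -0.6,"slide": [0,0,20],"spin": 0},{"hand": -0.6,"slide": [0,0,0],"spin": 0},{"hand": -0.6,"slide": [0,0,0],"spin": 0}])

```text
time: 11.95
tool_pos: [0.45, -0.0165, 0.1547]
tool_rot: [1.096, 1.555, -0.525]
contact_force: [0.2, -0.0, -1.4]
opening: 0.0316
```

```bash
python3 -c "
from h import *
rep(blk(-.035,.069,.10)); print(observe()['contact_force'],observe()['opening'])
p=cam('wrist'); cv2.imwrite('pics/w7.png',p['pixels'])"
```

```text
go [54.8  1.1 10.7] spin to block yaw 0.004 tilt [ 0.014  -0.0081] tcp [ 0.45   -0.0165  0.1547] 11.95
[ 0.1663795  -0.01632662 -1.36753912] 0.031569566155327945
```

View pics/w7.png

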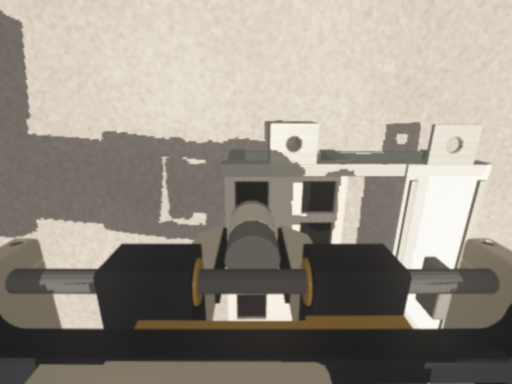

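```bash
python3 - <<'E'
from h import *
rep(blk(-.035,.069,.10)); p=cam("wrist")
cv2.imwrite("pics/w7c.png",cv2.resize(p["pixels"][110:300,190:380],None,fx=3.1,fy=3.1,interpolation=cv2.INTER_CUBIC))
import pickle; pickle.dump(p,open("w7.pkl","wb"))
i=p["pixels"].copy()
q=[]
for x in(-.035,.035):
  for y in(.069,.023,-.023,-.069):
    for dx,dy in((-.018,-.018),(-.018,.018),(.018,.018),(.018,-.018)): q.append(blk(x+dx,y+dy,.040))
uv=proj(p,q).reshape(-1,4,2)
big=cv2.resize(i,None,fx=4,fy=4,interpolation=cv2.INTER_CUBIC)
for k in uv: cv2.polylines(big,[((k+.5)*4).astype(int)],True,(0,0,255),1)
th=np.linspace(0,6.28,30); 
cv2.polylines(big,[((proj(p,[blk(.0065*np.cos(t),.130+.0065*np.sin(t),.078) for t in th])+.5)*4).astype(int)],True,(0,255,0),1)
for x0 in (-.063,.177): 
  for y0 in(.102,.113): cv2.circle(big,tuple(((proj(p,[blk(x0,y0,.078)])[0]+.5)*4).astype(int)),3,(255,0,0),1)
cv2.imwrite("pics/w7o.png",big[440:1000,860:1660])
E
```

```text
go [54.8  1.1 11. ] spin to block yaw 0.005 tilt [ 0.014  -0.0083] tcp [ 0.4501 -0.0162  0.1547] 12.0
```

View pics/w7o.png

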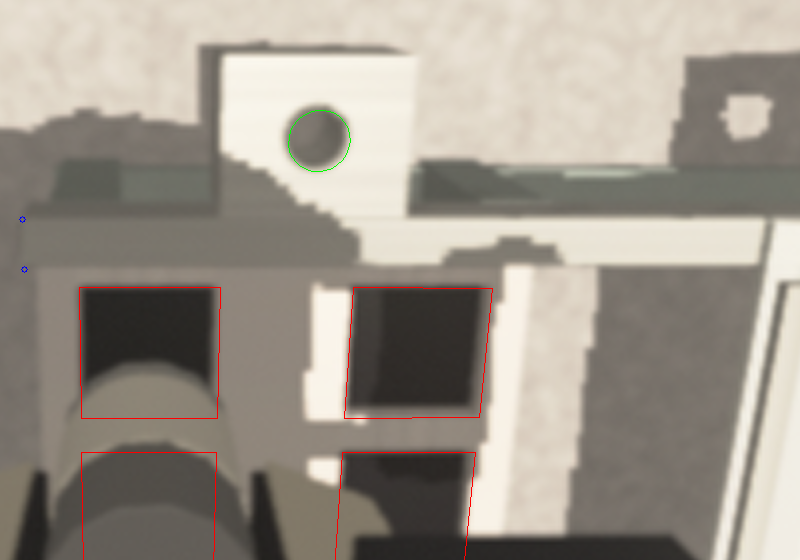

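Call:
send_rows(motion=[{"hand": -0.6,"slide": [20,1,10],"spin": 0},{"hand": -0.6,"slide": [20,0,0],"spin": 0},{"hand": -0.6,"slide": [12,0,0],"spin": 0},{"hand": -0.6,"slide": [0,0,0],"spin": 0},{"hand": -0.6,"slide": [0,0,0],"spin": 0}])

```text
time: 12.55
tool_pos: [0.4526, -0.0204, 0.1018]
tool_rot: [1.177, 1.553, -0.433]
contact_force: [0.3, -0.5, -1.2]
opening: 0.0316
```

```bash
 sed -i 's/^YAW=.*/YAW=-0.055; C=np.array([0.482,-0.098])/' h.py; python3 -c "
from h import *
rep(blk(-.035,.069,.082)); print(observe()['contact_force'],observe()['opening'])"
```

```text
go [19.8 -1.8  6.7] spin to block yaw 0.016 tilt [ 0.0158 -0.0073] tcp [ 0.4526 -0.0204  0.1018] 12.55
[ 0.32548517 -0.48297713 -1.23070389] 0.03157773812127365
```

Call:
send_rows(motion=[{"hand": -0.6,"slide": [16,-2,7],"spin": 0.016},{"hand": -0.6,"slide": [0,0,0],"spin": 0},{"hand": -0.6,"slide": [0,0,0],"spin": 0}])

```text
time: 12.85
tool_pos: [0.4522, -0.0259, 0.0878]
tool_rot: [1.246, 1.55, -0.377]
contact_force: [0.2, -0.1, -0.5]
opening: 0.0315
```

```bash
python3 -c "
from h import *
rep(blk(-.035,.069,.0817)); print(observe()['contact_force'],observe()['opening'])"
```

```text
go [ 6.  -1.4  1.3] spin to block yaw 0.003 tilt [ 0.0195 -0.0077] tcp [ 0.4522 -0.0259  0.0878] 12.85
[ 0.24156879 -0.1223437  -0.53398485] 0.0315134481776038
```

Call:
send_rows(motion=[{"hand": -0.6,"slide": [4,-1.5,1.5],"spin": 0},{"hand": -0.6,"slide": [0,0,0],"spin": 0}])

```text
time: 13.05
tool_pos: [0.4515, -0.027, 0.0849]
tool_rot: [1.265, 1.547, -0.357]
contact_force: [-0.4, 0.6, -0.7]
opening: 0.0314
```

```bash
python3 -c "
from h import *
rep(blk(-.035,.069,.0817)); print(observe()['contact_force'],observe()['opening'])"
```

```text
go [ 3.2 -0.7  0.2] spin to block yaw 0.004 tilt [ 0.0218 -0.0081] tcp [ 0.4515 -0.027   0.0849] 13.05
[-0.35078698  0.60315275 -0.68969281] 0.0314138508324303
```

Call:
send_rows(motion=[{"hand": -0.6,"slide": [4,-0.7,0],"spin": 0},{"hand": -0.6,"slide": [4,0,0],"spin": 0},{"hand": -0.6,"slide": [4,0,0],"spin": 0},{"hand": -0.6,"slide": [0,0,0],"spin": 0}])

```text
time: 13.45
tool_pos: [0.4516, -0.027, 0.0727]
tool_rot: [1.276, 1.546, -0.345]
contact_force: [0.1, 0.6, -0.9]
opening: 0.0315
```

```bash
python3 -c "
from h import *
rep(blk(-.035,.069,.0687)); print(observe()['contact_force'],observe()['opening'])"
```

```text
go [ 4.  -0.8  0.1] spin to block yaw 0.004 tilt [ 0.0235 -0.0085] tcp [ 0.4516 -0.027   0.0727] 13.45
[ 0.06896954  0.61725371 -0.87792997] 0.03146294461054567
```

In the mouth without contact. Next past the taken stop level.

Call:
send_rows(motion=[{"hand": -0.6,"slide": [3,-0.5,0],"spin": 0},{"hand": -0.6,"slide": [3,0,0],"spin": 0},{"hand": -0.6,"slide": [3,0,0],"spin": 0},{"hand": -0.6,"slide": [0,0,0],"spin": 0}])

```text
time: 13.85
tool_pos: [0.4512, -0.0271, 0.0627]
tool_rot: [1.275, 1.546, -0.347]
contact_force: [-0.4, 0.7, -1.6]
opening: 0.032
```

Call:
send_rows(motion=[{"hand": -0.6,"slide": [4,0,0],"spin": 0},{"hand": -0.6,"slide": [4,0,0],"spin": 0},{"hand": -0.6,"slide": [3,0,0],"spin": 0},{"hand": -0.6,"slide": [0,0,0],"spin": 0}])

```text
time: 14.25
tool_pos: [0.4515, -0.0272, 0.0507]
tool_rot: [1.275, 1.546, -0.347]
contact_force: [0.6, 0.0, -1.5]
opening: 0.0317
```

Call:
send_rows(motion=[{"hand": -0.6,"slide": [1,0,0],"spin": 0},{"hand": -0.1,"slide": [0,0,0],"spin": 0},{"hand": -0.1,"slide": [0,0,0],"spin": 0},{"hand": -0.1,"slide": [0,0,0],"spin": 0},{"hand": -0.1,"slide": [-20,0,0],"spin": 0},{"hand": 0,"slide": [-40,0,0],"spin": 0},{"hand": 0,"slide": [-45,0,0],"spin": 0},{"hand": 0,"slide": [-30,0,0],"spin": 0}])

```text
time: 15.05
tool_pos: [0.4459, -0.0257, 0.1855]
tool_rot: [1.191, 1.556, -0.432]
contact_force: [0.6, 0.7, 0.5]
opening: 0.046
```

```bash
python3 -c "
from h import *
rep([.4631,.2202,.2])
p=cam('wrist'); jars(p); cv2.imwrite('pics/w8.png',p['pixels'])
rep([.5711,.2144,.2])"
```

```text
go [ -15.7    4.8 -246.3] spin to block yaw 0.004 tilt [ 0.0134 -0.0062] tcp [ 0.4459 -0.0257  0.1855] 15.05
jar 0.87 [256.  182.8] ctr [ 0.4516 -0.027 ] rad 0.0159 ztop 0.0723 927 blk [-0.0342  0.0693  0.0723]
jar 0.74 [322.7 189.4] ctr [ 0.5346 -0.0749] rad 0.1562 ztop 0.0866 24085 blk [0.0513 0.0259 0.0866]
go [ -12.4  111.1 -246.4] spin to block yaw 0.004 tilt [ 0.0196 -0.0076] tcp [ 0.4478 -0.026   0.187 ] 15.15
```

View pics/w8.png

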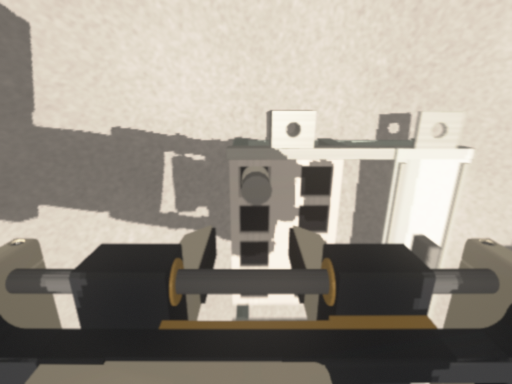

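Call:
send_rows(motion=[{"hand": 0,"slide": [-5,18,-42],"spin": 0},{"hand": 0,"slide": [0,18,-42],"spin": 0},{"hand": 0,"slide": [0,18,-42],"spin": 0},{"hand": 0,"slide": [0,18,-42],"spin": 0},{"hand": 0,"slide": [0,18,-42],"spin": 0},{"hand": 0,"slide": [0,18,-36],"spin": 0},{"hand": 0.1,"slide": [0,0,0],"spin": 0},{"hand": 0.1,"slide": [0,0,0],"spin": 0}])

```text
time: 15.95
tool_pos: [0.5712, 0.2216, 0.1863]
tool_rot: [1.038, 1.552, -0.589]
contact_force: [0.8, -1.0, -1.0]
opening: 0.0499
```

```bash
python3 -c "
from h import *
rep([.5711,.2144,.1])
p=cam('wrist'); jars(p)
rep([.5711,.2144,.1])"
```

```text
go [86.3 -1.1  6.4] spin to block yaw -0.001 tilt [ 0.0154 -0.0103] tcp [0.5712 0.2216 0.1863] 15.95
jar 0.76 [128.2  69.2] ctr [0.4553 0.3442] rad 0.0163 ztop 0.0613 1566 blk [-0.051   0.44    0.0613]
jar 0.56 [250.6 181.8] ctr [0.5725 0.2141] rad 0.0161 ztop 0.0614 954 blk [0.0732 0.3166 0.0614]
go [86.9 -0.9  5.5] spin to block yaw -0.003 tilt [ 0.0156 -0.01  ] tcp [0.571  0.2207 0.1868] 16.05
```

Call:
send_rows(motion=[{"hand": 0.1,"slide": [30,0,5],"spin": 0},{"hand": 0.1,"slide": [40,0,0],"spin": 0},{"hand": 0.1,"slide": [40,0,0],"spin": 0},{"hand": 0.1,"slide": [0,0,0],"spin": 0},{"hand": 0.1,"slide": [0,0,0],"spin": 0}])

```text
time: 16.55
tool_pos: [0.5731, 0.2084, 0.078]
tool_rot: [1.19, 1.548, -0.446]
contact_force: [-0.7, -0.3, 1.1]
opening: 0.05
```

```bash
python3 -c "
from h import *
rep([.5717,.2142,.038])"
```

```text
go [39.9 -2.6 -6.1] spin to block yaw -0.01 tilt [ 0.0206 -0.0099] tcp [0.5731 0.2084 0.078 ] 16.55
```

Call:
send_rows(motion=[{"hand": 0.1,"slide": [0,-3,-6],"spin": -0.01},{"hand": 0.1,"slide": [20,0,0],"spin": 0},{"hand": 0.1,"slide": [17,0,0],"spin": 0},{"hand": 0.1,"slide": [0,0,0],"spin": 0}])

```text
time: 16.95
tool_pos: [0.5756, 0.2155, 0.0497]
tool_rot: [1.447, 1.536, -0.178]
contact_force: [-0.6, 0.4, -0.4]
opening: 0.0506
```

```bash
python3 -c "
from h import *
rep([.5717,.2142,.038])"
```

```text
go [11.6 -4.2  1.4] spin to block yaw 0.0 tilt [ 0.0346 -0.0062] tcp [0.5756 0.2155 0.0497] 16.95
```

Call:
send_rows(motion=[{"hand": 0.1,"slide": [-30,0,0],"spin": 0},{"hand": 0.1,"slide": [-30,0,0],"spin": 0},{"hand": 0.1,"slide": [-30,0,0],"spin": 0},{"hand": 0.1,"slide": [0,0,0],"spin": 0}])

```text
time: 17.35
tool_pos: [0.5742, 0.2177, 0.1514]
tool_rot: [1.544, 1.527, -0.08]
contact_force: [0.7, 0.3, -0.1]
opening: 0.0506
```

```bash
cat >> h.py <<'E'
def settle(n=3):
    for _ in range(n): vision.read_camera("top")
E
python3 -c "
from h import *
rep([.5717,.2142,.038]); settle(); rep([.5717,.2142,.038])"
```

```text
go [113.2  -7.3   3.5] spin to block yaw 0.002 tilt [ 0.0439 -0.0035] tcp [0.5742 0.2177 0.1514] 17.35
go [107.4  -3.4   2.1] spin to block yaw 0.002 tilt [ 0.0344 -0.006 ] tcp [0.5715 0.2168 0.1454] 17.5
```

Call:
send_rows(motion=[{"hand": 0.1,"slide": [40,-3,2],"spin": 0}])

```text
time: 17.6
tool_pos: [0.573, 0.2158, 0.1096]
tool_rot: [1.548, 1.526, -0.076]
contact_force: [0.9, -0.6, -0.6]
opening: 0.0507
```

```bash
python3 -c "
from h import *
rep([.5717,.2142,.038]); settle(); rep([.5717,.2142,.038])"
```

```text
go [71.5 -4.4  1.6] spin to block yaw 0.002 tilt [ 0.0446 -0.0034] tcp [0.573  0.2158 0.1096] 17.6
go [64.7  2.5 -0.8] spin to block yaw 0.002 tilt [ 0.0271 -0.0078] tcp [0.5674 0.2141 0.1027] 17.75
```

Call:
send_rows(motion=[{"hand": 0.1,"slide": [30,2,-1],"spin": 0}])

```text
time: 17.85
tool_pos: [0.5731, 0.2156, 0.0766]
tool_rot: [1.456, 1.536, -0.169]
contact_force: [1.3, 0.5, -0.0]
opening: 0.0502
```

```bash
python3 -c "
from h import *
rep([.5717,.2142,.038]); settle(4); rep([.5717,.2142,.038])"
```

```text
go [38.5 -2.7  1.3] spin to block yaw 0.002 tilt [ 0.0347 -0.0059] tcp [0.5731 0.2156 0.0766] 17.85
go [35.3  0.5  0.3] spin to block yaw 0.002 tilt [ 0.0263 -0.008 ] tcp [0.5703 0.2148 0.0733] 18.05
```

Call:
send_rows(motion=[{"hand": 0.1,"slide": [20,1,0],"spin": 0}])

```text
time: 18.15
tool_pos: [0.5745, 0.2154, 0.0573]
tool_rot: [1.441, 1.537, -0.183]
contact_force: [0.5, 0.2, -0.2]
opening: 0.0503
```

```bash
python3 -c "
from h import *
settle(4); rep([.5717,.2142,.038])"
```

```text
go [16.6 -0.9  0.5] spin to block yaw 0.002 tilt [ 0.0273 -0.0078] tcp [0.5722 0.2148 0.0546] 18.35
```

Call:
send_rows(motion=[{"hand": 0.1,"slide": [16,-1,0],"spin": 0}])

```text
time: 18.45
tool_pos: [0.5739, 0.2153, 0.042]
tool_rot: [1.441, 1.537, -0.184]
contact_force: [0.5, 0.3, -0.7]
opening: 0.0509
```

```bash
python3 -c "
from h import *
settle(4); rep([.5717,.2142,.038])"
```

```text
go [ 1.7 -0.3  0.6] spin to block yaw 0.002 tilt [ 0.0281 -0.0075] tcp [0.572  0.2148 0.0397] 18.65
```

Call:
send_rows(motion=[{"hand": -0.3,"slide": [0,0,0],"spin": 0},{"hand": -0.6,"slide": [0,0,0],"spin": 0},{"hand": -0.6,"slide": [0,0,0],"spin": 0},{"hand": -0.6,"slide": [0,0,0],"spin": 0}])

```text
time: 19.05
tool_pos: [0.5734, 0.2152, 0.0427]
tool_rot: [1.422, 1.538, -0.202]
contact_force: [0.1, -0.1, -0.8]
opening: 0.0313
```

```bash
python3 -c "
from h import *
rep(blk(-.035,.023,.15)); rep(blk(.035,.069,.16))"
```

```text
go [-109.4 -106.   295.1] spin to block yaw 0.002 tilt [ 0.032  -0.0066] tcp [0.5734 0.2152 0.0427] 19.05
go [-117.3  -35.7  249.2] spin to block yaw 0.002 tilt [ 0.032  -0.0066] tcp [0.5734 0.2152 0.0427] 19.05
```

Call:
send_rows(motion=[{"hand": -0.6,"slide": [-30,0,0],"spin": 0},{"hand": -0.6,"slide": [-40,0,0],"spin": 0},{"hand": -0.6,"slide": [-40,0,0],"spin": 0},{"hand": -0.6,"slide": [0,-14,40],"spin": 0},{"hand": -0.6,"slide": [0,-14,40],"spin": 0},{"hand": -0.6,"slide": [0,-14,40],"spin": 0},{"hand": -0.6,"slide": [0,-14,40],"spin": 0},{"hand": -0.6,"slide": [0,-14,40],"spin": 0}])

```text
time: 19.85
tool_pos: [0.4884, 0.0182, 0.1558]
tool_rot: [1.429, 1.535, -0.186]
contact_force: [0.5, -0.3, -1.2]
opening: 0.0316
```

```bash
python3 -c "
from h import *
settle(3); rep(blk(-.035,.023,.15)); print(observe()['opening'])"
```

```text
go [  5.  -35.8  92.5] spin to block yaw 0.006 tilt [ 0.0341 -0.0066] tcp [0.4885 0.0175 0.1558] 20.0
0.03161144381118652
```

Call:
send_rows(motion=[{"hand": -0.6,"slide": [0,-18,46],"spin": 0},{"hand": -0.6,"slide": [0,-18,46],"spin": 0.006}])

```text
time: 20.2
tool_pos: [0.4509, -0.0683, 0.1554]
tool_rot: [1.482, 1.532, -0.136]
contact_force: [0.9, -1.1, -1.7]
opening: 0.0317
```

```bash
python3 -c "
from h import *
settle(4); rep(blk(-.035,.023,.09)); print(observe()['opening'])
p=cam('wrist'); jars(p); cv2.imwrite('pics/w9.png',p['pixels'])"
```

```text
go [65.4 -5.1  4.3] spin to block yaw 0.002 tilt [ 0.038 -0.005] tcp [ 0.4511 -0.0688  0.1556] 20.4
0.03130605311398705
jar 0.9 [251.5 237.9] ctr [ 0.4508 -0.0681] rad 0.0159 ztop 0.1746 3134 blk [-0.0328  0.0282  0.1746]
jar 0.88 [246.9 148.1] ctr [ 0.4516 -0.0275] rad 0.0158 ztop 0.0724 1091 blk [-0.0343  0.0687  0.0724]
```

View pics/w9.png

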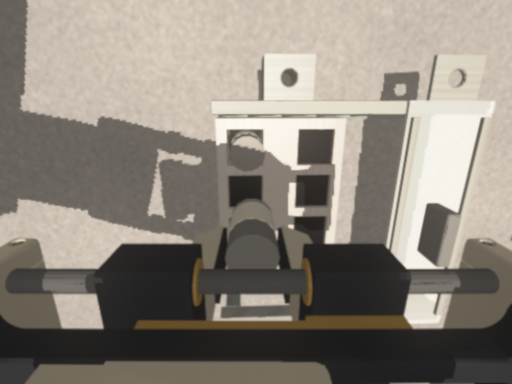

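Call:
send_rows(motion=[{"hand": -0.6,"slide": [40,-4,4],"spin": 0}])

```text
time: 20.6
tool_pos: [0.4532, -0.0713, 0.1187]
tool_rot: [1.454, 1.522, -0.164]
contact_force: [1.0, -0.2, -2.4]
opening: 0.0315
```

```bash
python3 -c "
from h import *
settle(4); rep(blk(-.035,.023,.085))"
```

```text
go [30.3 -1.4  2.6] spin to block yaw 0.007 tilt [ 0.0359 -0.004 ] tcp [ 0.4487 -0.0704  0.1153] 20.8
```

Call:
send_rows(motion=[{"hand": -0.6,"slide": [25,-1,3],"spin": 0.007}])

```text
time: 20.9
tool_pos: [0.4518, -0.0735, 0.0935]
tool_rot: [1.478, 1.527, -0.146]
contact_force: [0.5, -0.2, -0.4]
opening: 0.0314
```

```bash
python3 -c "
from h import *
settle(4); rep(blk(-.035,.023,.0825))"
```

```text
go [ 8.8 -1.1 -0.1] spin to block yaw 0.001 tilt [ 0.0366 -0.0041] tcp [ 0.4491 -0.0732  0.0914] 21.1
```

Call:
send_rows(motion=[{"hand": -0.6,"slide": [6,-1,0],"spin": 0}])

```text
time: 21.2
tool_pos: [0.4497, -0.0733, 0.087]
tool_rot: [1.495, 1.53, -0.129]
contact_force: [-0.8, 0.3, -1.2]
opening: 0.0314
```

```bash
python3 -c "
from h import *
settle(4); rep(blk(-.035,.023,.0725)); print(observe()['contact_force'])"
```

```text
go [13.3 -0.7 -0.1] spin to block yaw 0.001 tilt [ 0.0373 -0.0043] tcp [ 0.4486 -0.0732  0.0858] 21.4
[-0.26572691 -0.3820435  -1.07620262]
```

Call:
send_rows(motion=[{"hand": -0.6,"slide": [6,0,0],"spin": 0}])

```text
time: 21.5
tool_pos: [0.4494, -0.0734, 0.0805]
tool_rot: [1.499, 1.531, -0.126]
contact_force: [0.3, 0.1, -1.4]
opening: 0.0316
```

```bash
python3 -c "
from h import *
settle(4); rep(blk(-.035,.023,.0725)); print(observe()['contact_force'])"
```

```text
go [ 7.1 -0.5 -0.1] spin to block yaw 0.001 tilt [ 0.0367 -0.0041] tcp [ 0.4486 -0.0732  0.0796] 21.7
[-0.92104917  0.02993005 -0.66133917]
```

Base ~37; entering well. Step past the taken level gently.

Call:
send_rows(motion=[{"hand": -0.6,"slide": [5,0,0],"spin": 0}])

```text
time: 21.8
tool_pos: [0.4491, -0.0733, 0.0749]
tool_rot: [1.507, 1.533, -0.118]
contact_force: [-0.7, 0.5, -0.5]
opening: 0.0314
```

```bash
python3 -c "
from h import *
settle(3); rep(blk(-.035,.023,.0725)); print(observe()['contact_force'])"
```

```text
go [ 1.8 -0.3  0. ] spin to block yaw 0.001 tilt [ 0.036  -0.0039] tcp [ 0.4486 -0.0731  0.0743] 21.95
[ 0.1972741   0.95346248 -0.61325808]
```

Call:
send_rows(motion=[{"hand": -0.6,"slide": [4,0,0],"spin": 0}])

```text
time: 22.05
tool_pos: [0.449, -0.0732, 0.0704]
tool_rot: [1.512, 1.534, -0.113]
contact_force: [0.2, -0.3, -0.8]
opening: 0.0317
```

```bash
python3 -c "
from h import *
settle(3); rep(blk(-.035,.023,.0725)); print(observe()['contact_force'])"
```

```text
go [-2.5 -0.1  0.1] spin to block yaw 0.001 tilt [ 0.0354 -0.0037] tcp [ 0.4486 -0.0731  0.07  ] 22.2
[ 0.77718551 -0.19161329 -0.29053947]
```

Call:
send_rows(motion=[{"hand": -0.6,"slide": [3,0,0],"spin": 0}])

```text
time: 22.3
tool_pos: [0.4489, -0.0732, 0.0671]
tool_rot: [1.517, 1.534, -0.108]
contact_force: [0.2, 0.5, -1.1]
opening: 0.0318
```

```bash
python3 -c "
from h import *
settle(3); rep(blk(-.035,.023,.0725)); print(observe()['contact_force'])"
```

```text
go [-5.7 -0.   0.1] spin to block yaw 0.001 tilt [ 0.0351 -0.0036] tcp [ 0.4486 -0.0731  0.0668] 22.45
[ 0.39804524  0.26515069 -0.74390436]
```

Call:
send_rows(motion=[{"hand": -0.6,"slide": [4,0,0],"spin": 0},{"hand": -0.6,"slide": [4,0,0],"spin": 0},{"hand": -0.6,"slide": [3,0,0],"spin": 0}])

```text
time: 22.75
tool_pos: [0.4491, -0.0732, 0.0554]
tool_rot: [1.519, 1.535, -0.107]
contact_force: [-0.1, -0.2, -1.3]
opening: 0.0317
```

```bash
python3 -c "
from h import *
settle(3); rep(blk(-.035,.023,.0535)); print(observe()['contact_force'])"
```

```text
go [ 2.  -0.8  0. ] spin to block yaw 0.001 tilt [ 0.0354 -0.0037] tcp [ 0.4491 -0.0731  0.0555] 22.9
[-0.08494862 -0.32008336 -0.69852275]
```

Call:
send_rows(motion=[{"hand": -0.6,"slide": [2,0,0],"spin": 0},{"hand": -0.1,"slide": [0,0,0],"spin": 0},{"hand": -0.1,"slide": [0,0,0],"spin": 0},{"hand": -0.1,"slide": [0,0,0],"spin": 0},{"hand": -0.1,"slide": [-20,0,0],"spin": 0},{"hand": 0,"slide": [-40,0,0],"spin": 0},{"hand": 0,"slide": [-45,0,0],"spin": 0},{"hand": 0,"slide": [-30,0,0],"spin": 0}])

```text
time: 23.7
tool_pos: [0.4422, -0.072, 0.1893]
tool_rot: [1.6, 1.544, -0.026]
contact_force: [0.6, 0.2, -0.3]
opening: 0.0455
```

```bash
python3 -c "
from h import *
settle(3)
p=cam('wrist'); jars(p); cv2.imwrite('pics/w10.png',p['pixels'])
rep([.455,.344,.2])"
```

```text
jar 0.58 [255.2 181.4] ctr [ 0.4499 -0.0725] rad 0.0161 ztop 0.0723 973 blk [-0.0334  0.0237  0.0723]
go [ -13.5   -8.8 -415.8] spin to block yaw 0.0 tilt [0.0237 0.0004] tcp [ 0.4413 -0.0717  0.186 ] 23.95
```

View pics/w10.png

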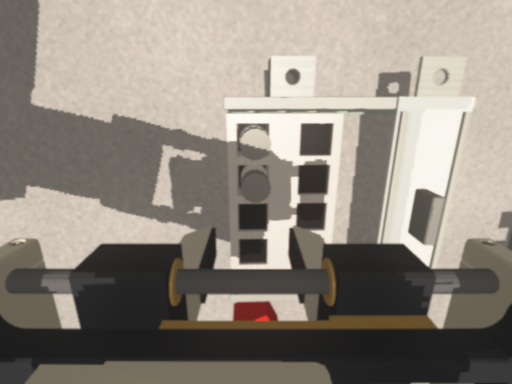

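Call:
send_rows(motion=[{"hand": 0,"slide": [0,-1,-46],"spin": 0},{"hand": 0,"slide": [0,-1,-46],"spin": 0},{"hand": 0,"slide": [0,-1,-46],"spin": 0},{"hand": 0,"slide": [0,-1,-46],"spin": 0},{"hand": 0,"slide": [0,-1,-46],"spin": 0},{"hand": 0,"slide": [0,-1,-46],"spin": 0},{"hand": 0.1,"slide": [0,-1,-46],"spin": 0},{"hand": 0.1,"slide": [0,-1,-46],"spin": 0}])

```text
time: 24.75
tool_pos: [0.4505, 0.3025, 0.1724]
tool_rot: [0.319, 1.565, -1.32]
contact_force: [0.3, 0.1, 0.9]
opening: 0.0505
```

```bash
python3 -c "
from h import *
settle(3)
p=cam('wrist'); jars(p); cv2.imwrite('pics/w11.png',p['pixels'])
rep([.455,.344,.15])"
```

```text
jar 0.72 [254.2 146. ] ctr [0.4535 0.345 ] rad 0.0158 ztop 0.0615 964 blk [-0.0528  0.4408  0.0615]
go [ 22.5   1.3 -44. ] spin to block yaw -0.012 tilt [ 0.0015 -0.0056] tcp [0.4507 0.3003 0.1728] 25.0
```

View pics/w11.png

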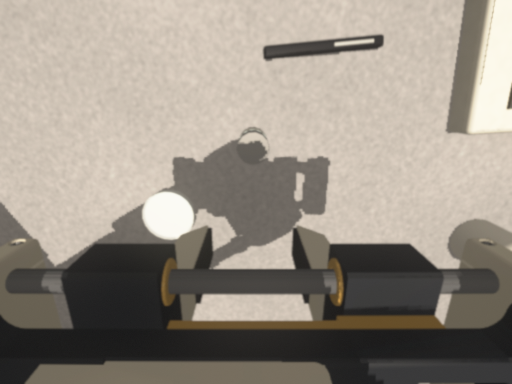

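Call:
send_rows(motion=[{"hand": 0.1,"slide": [15,1,-44],"spin": -0.012}])

```text
time: 25.1
tool_pos: [0.4562, 0.3405, 0.1588]
tool_rot: [0.518, 1.563, -1.113]
contact_force: [0.6, -0.9, -0.3]
opening: 0.0502
```

```bash
python3 -c "
from h import *
settle(4)
p=cam('wrist'); jars(p)
rep([.4540,.3445,.038])"
```

```text
jar 0.69 [252.6 186.1] ctr [0.4538 0.3456] rad 0.0161 ztop 0.0613 1070 blk [-0.0525  0.4414  0.0613]
go [119.6  -1.2  -2.6] spin to block yaw -0.002 tilt [ 0.0012 -0.0062] tcp [0.4549 0.3426 0.1576] 25.4
```

Call:
send_rows(motion=[{"hand": 0.1,"slide": [45,-1,-3],"spin": 0}])

```text
time: 25.5
tool_pos: [0.4584, 0.3461, 0.1181]
tool_rot: [1.642, 1.558, 0.012]
contact_force: [1.2, 0.1, -0.5]
opening: 0.0501
```

```bash
python3 -c "
from h import *
settle(4);rep([.4540,.345,.038])"
```

```text
go [75.  -0.1 -1.3] spin to block yaw -0.003 tilt [-0.0002 -0.0072] tcp [0.454  0.3443 0.113 ] 25.7
```

Call:
send_rows(motion=[{"hand": 0.1,"slide": [40,0,0],"spin": 0}])

```text
time: 25.8
tool_pos: [0.4586, 0.346, 0.0792]
tool_rot: [1.601, 1.559, -0.028]
contact_force: [2.0, 0.7, -0.5]
opening: 0.0505
```

```bash
python3 -c "
from h import *
settle(4);rep([.4540,.345,.038])"
```

```text
go [36.5 -0.6 -1.3] spin to block yaw -0.003 tilt [ 0.0004 -0.0069] tcp [0.4545 0.3439 0.0745] 26.0
```

Call:
send_rows(motion=[{"hand": 0.1,"slide": [25,0,-1],"spin": 0}])

```text
time: 26.1
tool_pos: [0.4579, 0.3465, 0.0544]
tool_rot: [1.393, 1.562, -0.237]
contact_force: [0.4, 0.3, 0.0]
opening: 0.0505
```

```bash
python3 -c "
from h import *
settle(4);rep([.4540,.345,.038])"
```

```text
go [13.2 -1.2  0.1] spin to block yaw -0.003 tilt [ 0.0016 -0.0062] tcp [0.4552 0.3451 0.0512] 26.3
```

Call:
send_rows(motion=[{"hand": 0.1,"slide": [9,0,0],"spin": 0}])

```text
time: 26.4
tool_pos: [0.4567, 0.3459, 0.0446]
tool_rot: [1.027, 1.564, -0.603]
contact_force: [0.2, -0.3, 0.2]
opening: 0.0502
```

```bash
python3 -c "
from h import *
settle(4);rep([.4540,.345,.038])"
```

```text
go [ 4.5 -1.3  0.2] spin to block yaw -0.003 tilt [ 0.0019 -0.0061] tcp [0.4553 0.3451 0.0425] 26.6
```

Call:
send_rows(motion=[{"hand": -0.3,"slide": [0,0,0],"spin": 0},{"hand": -0.6,"slide": [0,0,0],"spin": 0},{"hand": -0.6,"slide": [0,0,0],"spin": 0},{"hand": -0.6,"slide": [0,0,0],"spin": 0}])

```text
time: 27.0
tool_pos: [0.4555, 0.3453, 0.0432]
tool_rot: [0.46, 1.565, -1.169]
contact_force: [-0.3, 0.1, -0.6]
opening: 0.0319
```

```bash
python3 -c "
from h import *
rep(blk(-.035,-.023,.16))"
```

```text
go [-114.1   17.6  464.7] spin to block yaw -0.003 tilt [ 0.0024 -0.0057] tcp [0.4555 0.3453 0.0432] 27.0
```

Call:
send_rows(motion=[{"hand": -0.6,"slide": [-35,0,0],"spin": 0},{"hand": -0.6,"slide": [-40,0,0],"spin": 0},{"hand": -0.6,"slide": [-40,0,0],"spin": 0},{"hand": -0.6,"slide": [0,0,40],"spin": 0},{"hand": -0.6,"slide": [0,2,45],"spin": 0},{"hand": -0.6,"slide": [0,2,45],"spin": 0},{"hand": -0.6,"slide": [0,2,45],"spin": 0},{"hand": -0.6,"slide": [0,2,45],"spin": 0}])

```text
time: 27.8
tool_pos: [0.4504, 0.1239, 0.1636]
tool_rot: [0.728, 1.564, -0.891]
contact_force: [0.8, -0.7, -0.0]
opening: 0.0316
```

```bash
python3 -c "
from h import *
rep(blk(-.035,-.023,.16))"
```

```text
go [  5.    7.2 242.8] spin to block yaw 0.006 tilt [ 0.0046 -0.0057] tcp [0.4504 0.1239 0.1636] 27.8
```

Call:
send_rows(motion=[{"hand": -0.6,"slide": [0,1,45],"spin": 0},{"hand": -0.6,"slide": [0,1,45],"spin": 0},{"hand": -0.6,"slide": [0,1,45],"spin": 0},{"hand": -0.6,"slide": [0,1,45],"spin": 0},{"hand": -0.6,"slide": [0,1,45],"spin": 0}])

```text
time: 28.3
tool_pos: [0.4426, -0.1099, 0.1658]
tool_rot: [0.894, 1.562, -0.725]
contact_force: [0.3, -0.2, -1.1]
opening: 0.0316
```

```bash
python3 -c "
from h import *
settle(4)
p=cam('wrist'); jars(p); cv2.imwrite('pics/w12.png',p['pixels'])
rep(blk(-.035,-.023,.10))"
```

```text
jar 0.84 [251.1 236.6] ctr [ 0.4428 -0.1074] rad 0.016 ztop 0.1838 3012 blk [-0.0386 -0.0115  0.1838]
jar 0.71 [256.9 153.6] ctr [ 0.45   -0.0728] rad 0.0158 ztop 0.0724 1049 blk [-0.0333  0.0234  0.0724]
jar 0.7 [256.7 103.6] ctr [ 0.4519 -0.0279] rad 0.0158 ztop 0.0725 1083 blk [-0.0339  0.0684  0.0725]
go [65.6  3.1 11.5] spin to block yaw 0.008 tilt [ 0.006  -0.0054] tcp [ 0.4428 -0.1071  0.1655] 28.6
```

View pics/w12.png

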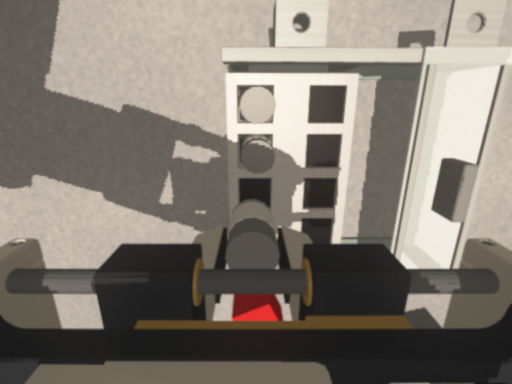

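Call:
send_rows(motion=[{"hand": -0.6,"slide": [40,3,12],"spin": 0.008}])

```text
time: 28.7
tool_pos: [0.4487, -0.1186, 0.1289]
tool_rot: [1.097, 1.553, -0.526]
contact_force: [0.9, -0.4, -1.1]
opening: 0.0312
```

```bash
python3 -c "
from h import *
settle(4);rep(blk(-.0345,-.023,.0735))"
```

```text
go [52.1  1.   0.9] spin to block yaw 0.002 tilt [ 0.0039 -0.0041] tcp [ 0.4451 -0.1179  0.1255] 28.9
```

Call:
send_rows(motion=[{"hand": -0.6,"slide": [30,0,0],"spin": 0}])

```text
time: 29.0
tool_pos: [0.4485, -0.1183, 0.0991]
tool_rot: [1.062, 1.556, -0.561]
contact_force: [-0.5, -0.1, -2.0]
opening: 0.0318
```

```bash
python3 -c "
from h import *
settle(4);rep(blk(-.0345,-.023,.0735))"
```

```text
go [23.2  0.7  1.4] spin to block yaw 0.003 tilt [ 0.0042 -0.0042] tcp [ 0.4456 -0.1175  0.0967] 29.2
```

Call:
send_rows(motion=[{"hand": -0.6,"slide": [10,0.5,1.5],"spin": 0}])

```text
time: 29.3
tool_pos: [0.4477, -0.1193, 0.0887]
tool_rot: [1.002, 1.56, -0.62]
contact_force: [1.1, 0.3, -1.0]
opening: 0.0314
```

```bash
python3 -c "
from h import *
settle(4);rep(blk(-.0345,-.023,.0735));print(observe()['contact_force'])"
```

```text
go [13.6  0.  -0.1] spin to block yaw 0.003 tilt [ 0.0046 -0.0043] tcp [ 0.4462 -0.1191  0.0871] 29.5
[ 0.63228332 -0.18032242 -0.78387899]
```

Call:
send_rows(motion=[{"hand": -0.6,"slide": [7,0,0],"spin": 0}])

```text
time: 29.6
tool_pos: [0.447, -0.1195, 0.0808]
tool_rot: [0.958, 1.562, -0.665]
contact_force: [-0.7, -0.7, -0.7]
opening: 0.0315
```

```bash
python3 -c "
from h import *
settle(4);rep(blk(-.0345,-.023,.0735));print(observe()['contact_force'])"
```

```text
go [ 6.4  0.2 -0.1] spin to block yaw 0.003 tilt [ 0.0041 -0.0041] tcp [ 0.4461 -0.1191  0.0799] 29.8
[-1.12427844 -0.35268699 -0.88753923]
```

Call:
send_rows(motion=[{"hand": -0.6,"slide": [5,0,0],"spin": 0}])

```text
time: 29.9
tool_pos: [0.4465, -0.1194, 0.0752]
tool_rot: [0.901, 1.564, -0.723]
contact_force: [0.4, -0.2, -1.4]
opening: 0.0317
```

```bash
python3 -c "
from h import *
settle(4);rep(blk(-.0345,-.023,.0735));print(observe()['contact_force'])"
```

```text
go [ 1.2  0.3 -0.1] spin to block yaw 0.003 tilt [ 0.0036 -0.0039] tcp [ 0.4459 -0.1191  0.0747] 30.1
[ 0.2386852   0.44359406 -0.63819085]
```

Call:
send_rows(motion=[{"hand": -0.6,"slide": [3,0,0],"spin": 0}])

```text
time: 30.2
tool_pos: [0.4462, -0.1192, 0.0719]
tool_rot: [0.853, 1.565, -0.77]
contact_force: [-0.3, -0.3, -0.1]
opening: 0.032
```

```bash
python3 -c "
from h import *
settle(4);rep(blk(-.0345,-.023,.0735));print(observe()['contact_force'])"
```

```text
go [-1.9  0.4 -0. ] spin to block yaw 0.003 tilt [ 0.0035 -0.0039] tcp [ 0.4459 -0.1191  0.0716] 30.4
[-0.18530604  0.45759001 -1.38645362]
```

Call:
send_rows(motion=[{"hand": -0.6,"slide": [3,0,0],"spin": 0}])

```text
time: 30.5
tool_pos: [0.4462, -0.1192, 0.0688]
tool_rot: [0.839, 1.565, -0.784]
contact_force: [0.9, 0.4, -1.4]
opening: 0.0314
```

```bash
python3 -c "
from h import *
settle(4);rep(blk(-.0345,-.023,.0735));print(observe()['contact_force'])"
```

```text
go [-5.   0.4 -0. ] spin to block yaw 0.003 tilt [ 0.0032 -0.0037] tcp [ 0.4459 -0.1191  0.0685] 30.7
[-0.61396961 -0.73354313  0.41840626]
```

Call:
send_rows(motion=[{"hand": -0.6,"slide": [3,0,0],"spin": 0}])

```text
time: 30.8
tool_pos: [0.4461, -0.1192, 0.0657]
tool_rot: [0.818, 1.565, -0.805]
contact_force: [0.2, -0.3, -1.6]
opening: 0.0313
```

```bash
python3 -c "
from h import *
settle(4);rep(blk(-.0345,-.023,.0735));print(observe()['contact_force']); p=cam('wrist'); jars(p)"
```

```text
go [-8.1  0.6  0. ] spin to block yaw 0.003 tilt [ 0.0029 -0.0036] tcp [ 0.4458 -0.1191  0.0654] 31.0
[ 0.72731324 -1.14388304 -0.64897245]
jar 0.96 [253.3 166.6] ctr [ 0.4499 -0.0727] rad 0.0159 ztop 0.0723 2787 blk [-0.0334  0.0235  0.0723]
jar 0.87 [250.8 241.4] ctr [ 0.4458 -0.1176] rad 0.0159 ztop 0.0837 2973 blk [-0.035  -0.0216  0.0837]
jar 0.76 [252.2  83.8] ctr [ 0.4519 -0.028 ] rad 0.0158 ztop 0.0724 3176 blk [-0.0339  0.0683  0.0724]
```

Call:
send_rows(motion=[{"hand": -0.6,"slide": [4,0,0],"spin": 0},{"hand": -0.6,"slide": [4,0,0],"spin": 0},{"hand": -0.6,"slide": [3,0,0],"spin": 0}])

```text
time: 31.4
tool_pos: [0.4462, -0.1192, 0.0541]
tool_rot: [0.842, 1.565, -0.781]
contact_force: [0.2, -0.2, 0.0]
opening: 0.0314
```

```bash
python3 -c "
from h import *
settle(4);rep(blk(-.0345,-.023,.0545));print(observe()['contact_force']); p=cam('wrist'); jars(p)"
```

```text
go [-0.1  0.1 -0.2] spin to block yaw 0.003 tilt [ 0.0039 -0.0041] tcp [ 0.4462 -0.1193  0.0544] 31.6
[ 0.21900292 -0.56532499 -0.24369351]
jar 0.95 [251.  241.4] ctr [ 0.446  -0.1184] rad 0.0162 ztop 0.0727 2916 blk [-0.0349 -0.0223  0.0727]
jar 0.85 [257.5 169.4] ctr [ 0.4501 -0.0727] rad 0.0158 ztop 0.0723 3169 blk [-0.0332  0.0235  0.0723]
jar 0.76 [253.3  82.8] ctr [ 0.452  -0.0279] rad 0.0157 ztop 0.0724 3608 blk [-0.0338  0.0683  0.0724]
```

Home; release, rise, and check.

Call:
send_rows(motion=[{"hand": -0.1,"slide": [0,0,0],"spin": 0},{"hand": -0.1,"slide": [0,0,0],"spin": 0},{"hand": -0.1,"slide": [0,0,0],"spin": 0},{"hand": -0.1,"slide": [-20,0,0],"spin": 0},{"hand": 0,"slide": [-40,0,0],"spin": 0},{"hand": 0,"slide": [-45,0,0],"spin": 0},{"hand": 0,"slide": [-45,0,0],"spin": 0},{"hand": 0,"slide": [-40,0,0],"spin": 0}])

```text
time: 32.5
tool_pos: [0.4424, -0.1172, 0.2464]
tool_rot: [-1.667, 1.563, 2.993]
contact_force: [0.8, 0.0, 0.7]
opening: 0.0457
```

```bash
python3 -c "
from h import *
settle(4)
p=cam('wrist'); jars(p); cv2.imwrite('pics/w13.png',p['pixels'])
t=cam('top'); jars(t); cv2.imwrite('pics/t13.png',t['pixels'])
s=cam('side'); cv2.imwrite('pics/s13.png',s['pixels'])
rep(blk(.135,0,.2))"
```

```text
jar 0.85 [256.4 134.4] ctr [ 0.4499 -0.0732] rad 0.016 ztop 0.0725 622 blk [-0.0334  0.023   0.0725]
jar 0.8 [254.9 172.8] ctr [ 0.4477 -0.1166] rad 0.0161 ztop 0.0725 631 blk [-0.0333 -0.0205  0.0725]
jar 0.65 [258.1  95.4] ctr [ 0.4518 -0.0279] rad 0.0157 ztop 0.0725 649 blk [-0.034   0.0683  0.0725]
jar 0.52 [326.8 131.4] ctr [ 0.574  -0.0907] rad 0.144 ztop 0.0868 33464 blk [0.0914 0.0123 0.0868]
jar 0.45 [261.5 171.6] ctr [ 0.5618 -0.0867] rad 0.1553 ztop 0.0893 2177 blk [0.079  0.0157 0.0893]
go [ 40.8 174.4 -20.7] spin to block yaw 0.002 tilt [-0.0113  0.0028] tcp [ 0.442  -0.1171  0.2427] 32.95
```

View pics/w13.png

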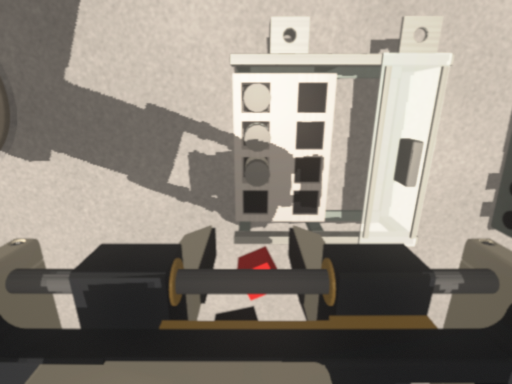

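View pics/t13.png

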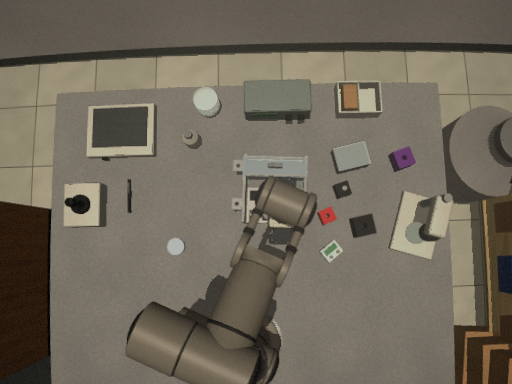

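View pics/s13.png

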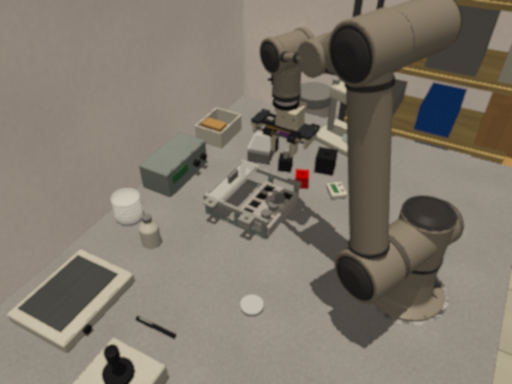

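Call:
send_rows(motion=[{"hand": 0,"slide": [0,44,-5],"spin": 0},{"hand": 0,"slide": [10,44,-5],"spin": 0},{"hand": 0,"slide": [10,44,-5],"spin": 0},{"hand": 0,"slide": [10,40,-5],"spin": 0}])

```text
time: 33.35
tool_pos: [0.6149, -0.1059, 0.2072]
tool_rot: [-1.737, 1.553, 2.919]
contact_force: [1.0, -0.4, 0.1]
opening: 0.0459
```

```bash
python3 -c "
from h import *
settle(4)
p=cam('wrist'); cv2.imwrite('pics/w14.png',p['pixels'])
rep(blk(.135,0,.092))
uv,P=mask_pts(p,np.ones((384,512),bool)); b=inblk(P)
m=(abs(b[:,1])<.06)&(b[:,2]>.108)&(b[:,2]<.118)&(b[:,0]<.2)&(b[:,0]>0.1)&(uv[:,1]<225)
print('fin',m.sum(),b[m].min(0),b[m].max(0))"
```

```text
go [115.4   6.3  -0.5] spin to block yaw -0.001 tilt [-0.0186  0.0042] tcp [ 0.6126 -0.106   0.2075] 33.6
fin 642 [ 0.12844081 -0.02357736  0.10878163] [0.14030201 0.02560871 0.11465749]
```

View pics/w14.png

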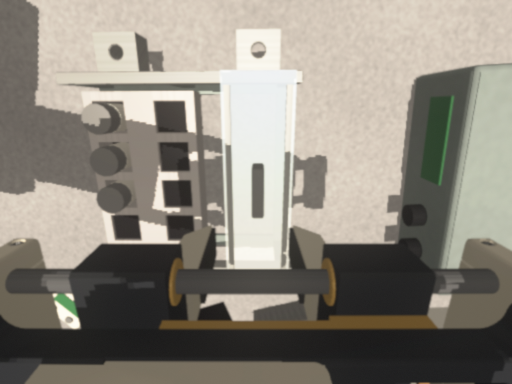

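Call:
send_rows(motion=[{"hand": 0,"slide": [45,5,0],"spin": 0}])

```text
time: 33.7
tool_pos: [0.6197, -0.1074, 0.1689]
tool_rot: [-1.529, 1.565, 3.128]
contact_force: [1.4, -0.8, -0.5]
opening: 0.0458
```

```bash
python3 -c "
from h import *
settle(4);rep(blk(.1345,0,.092))"
```

```text
go [71.2  1.8 -0.7] spin to block yaw -0.001 tilt [-0.0197  0.0044] tcp [ 0.6158 -0.1063  0.1632] 33.9
```

Call:
send_rows(motion=[{"hand": 0,"slide": [40,0,0],"spin": 0}])

```text
time: 34.0
tool_pos: [0.6192, -0.1075, 0.1308]
tool_rot: [-1.543, 1.565, 3.113]
contact_force: [0.5, -0.1, 0.7]
opening: 0.0461
```

```bash
python3 -c "
from h import *
settle(4);rep(blk(.1345,0,.092))"
```

```text
go [33.2  1.6 -0.8] spin to block yaw -0.001 tilt [-0.0187  0.0042] tcp [ 0.6152 -0.1063  0.1252] 34.2
```

Call:
send_rows(motion=[{"hand": 0,"slide": [30,1,-1],"spin": 0}])

```text
time: 34.3
tool_pos: [0.6196, -0.1065, 0.1016]
tool_rot: [-1.606, 1.564, 3.049]
contact_force: [0.4, -0.1, 0.7]
opening: 0.0458
```

```bash
python3 -c "
from h import *
settle(4);rep(blk(.1345,0,.092))"
```

```text
go [5.  0.1 0. ] spin to block yaw -0.001 tilt [-0.0174  0.0037] tcp [ 0.6163 -0.1054  0.097 ] 34.5
```

Call:
send_rows(motion=[{"hand": -0.6,"slide": [0,0,0],"spin": 0},{"hand": -1,"slide": [0,0,0],"spin": 0},{"hand": -1,"slide": [0,0,0],"spin": 0},{"hand": -1,"slide": [0,0,0],"spin": 0},{"hand": -1,"slide": [0,0,0],"spin": 0}], grip_force=15)

```text
time: 35.0
tool_pos: [0.6167, -0.1061, 0.1031]
tool_rot: [-1.633, 1.556, 3.023]
contact_force: [-3.6, 0.0, -0.6]
opening: 0.0118
```

```bash
python3 -c "
from h import *
rep(blk(0,0,.092))"
```

```text
go [  13.1 -134.7   -0.5] spin to block yaw -0.001 tilt [-0.0149  0.0018] tcp [ 0.6167 -0.1061  0.1031] 35.0
```

Call:
send_rows(motion=[{"hand": -1,"slide": [4,-8,0],"spin": 0},{"hand": -1,"slide": [0,-15,0],"spin": 0},{"hand": -1,"slide": [0,-20,0],"spin": 0},{"hand": -1,"slide": [0,-20,0],"spin": 0},{"hand": -1,"slide": [0,-20,0],"spin": 0}])

```text
time: 35.5
tool_pos: [0.5372, -0.1021, 0.1023]
tool_rot: [-0.995, 1.569, -2.621]
contact_force: [2.5, -1.0, -1.8]
opening: 0.0119
```

```bash
python3 -c "
from h import *
settle(3);rep(blk(0,0,.092)); print(observe()['contact_force'],observe()['opening'])"
```

```text
go [ 10.6 -54.4  -1. ] spin to block yaw -0.001 tilt [-0.0046 -0.0005] tcp [ 0.5364 -0.1021  0.1023] 35.65
[-1.6424052   0.30946938 -3.42931364] 0.011600884249908535
```

Call:
send_rows(motion=[{"hand": -1,"slide": [0,-15,0],"spin": 0},{"hand": -1,"slide": [0,-15,0],"spin": 0},{"hand": -1,"slide": [0,-15,-1],"spin": 0}])

```text
time: 35.95
tool_pos: [0.496, -0.0998, 0.1023]
tool_rot: [0.765, 1.567, -0.861]
contact_force: [1.3, -8.7, -4.6]
opening: 0.0116
```

```bash
python3 -c "
from h import *
settle(4);rep(blk(0,0,.092)); print(observe()['contact_force'],observe()['opening'])"
```

```text
go [ 10.3 -13.2  -1.1] spin to block yaw -0.001 tilt [-0.0002 -0.0021] tcp [ 0.4951 -0.0998  0.1023] 36.15
[-1.16518701 -4.21006921 -2.58794501] 0.011759174123865387
```

Call:
send_rows(motion=[{"hand": -1,"slide": [0,-12,0],"spin": 0}])

```text
time: 36.25
tool_pos: [0.4853, -0.0994, 0.1023]
tool_rot: [0.891, 1.568, -0.736]
contact_force: [3.4, 2.3, -1.3]
opening: 0.0117
```

```bash
python3 -c "
from h import *
settle(4);rep(blk(0,0,.092)); print(observe()['contact_force'],observe()['opening'])"
```

```text
go [10.3 -1.6 -1.2] spin to block yaw -0.001 tilt [-0.0006 -0.0021] tcp [ 0.4836 -0.0993  0.1023] 36.45
[-1.00685045 -0.55312075 -0.2120039 ] 0.01155575963018759
```

Call:
send_rows(motion=[{"hand": -1,"slide": [0,-2,0],"spin": 0}])

```text
time: 36.55
tool_pos: [0.4827, -0.0992, 0.1023]
tool_rot: [0.405, 1.568, -1.222]
contact_force: [1.6, -0.4, -2.8]
opening: 0.0121
```

```bash
python3 -c "
from h import *
settle(4);rep(blk(0,0,.092)); print(observe()['contact_force'],observe()['opening'])
p=cam('wrist');cv2.imwrite('pics/w15.png',p['pixels']);cv2.imwrite('pics/w15c.png',cv2.resize(p['pixels'][0:120,190:310],None,fx=5,fy=5,interpolation=cv2.INTER_CUBIC))"
```

```text
go [10.3 -0.2 -1.2] spin to block yaw -0.001 tilt [ 0.0001 -0.0023] tcp [ 0.4821 -0.0992  0.1023] 36.75
[ 0.98155924 -0.64820298 -1.99118856] 0.011777788742158313
```

View pics/w15.png

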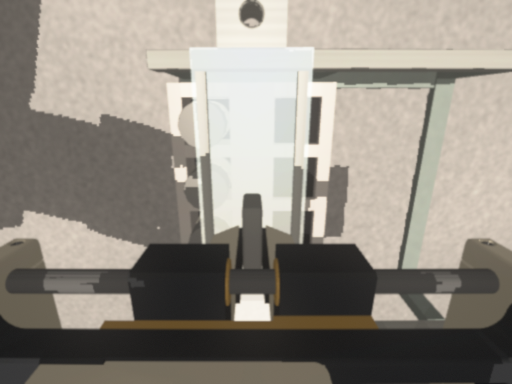

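View pics/w15c.png

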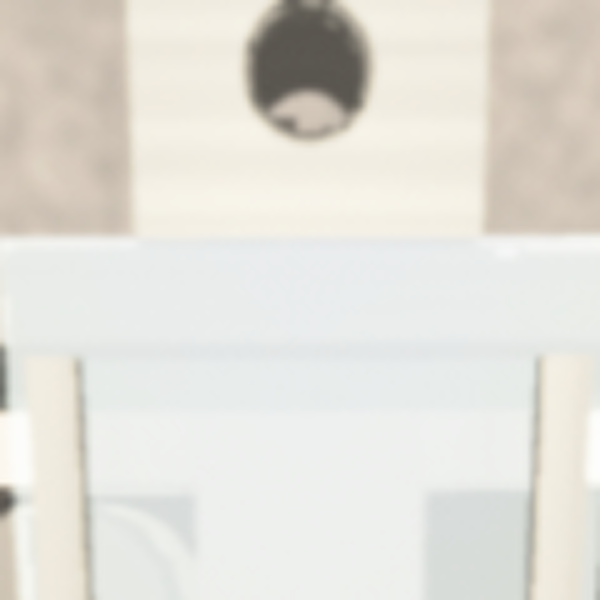

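Call:
send_rows(motion=[{"hand": -0.4,"slide": [0,0,0],"spin": 0},{"hand": -0.3,"slide": [0,0,0],"spin": 0},{"hand": -0.3,"slide": [0,0,0],"spin": 0},{"hand": -0.3,"slide": [-20,0,0],"spin": 0},{"hand": -0.3,"slide": [-40,0,0],"spin": 0},{"hand": -0.3,"slide": [-40,0,0],"spin": 0}])

```text
time: 37.4
tool_pos: [0.4788, -0.0978, 0.2006]
tool_rot: [-1.703, 1.558, 2.953]
contact_force: [0.8, -1.1, -0.5]
opening: 0.0321
```

```bash
python3 -c "
from h import *
settle(4);rep([.53,-.28,.22])
p=cam('wrist');
import pickle; pickle.dump(p,open('w16.pkl','wb'))
cv2.imwrite('pics/w16c.png',cv2.resize(p['pixels'][0:200,150:400],None,fx=3,fy=3,interpolation=cv2.INTER_CUBIC))"
```

```text
go [-20.2  60.3 178.8] spin to block yaw -0.001 tilt [-0.0084  0.0009] tcp [ 0.4796 -0.0981  0.2004] 37.6
```

View pics/w16c.png

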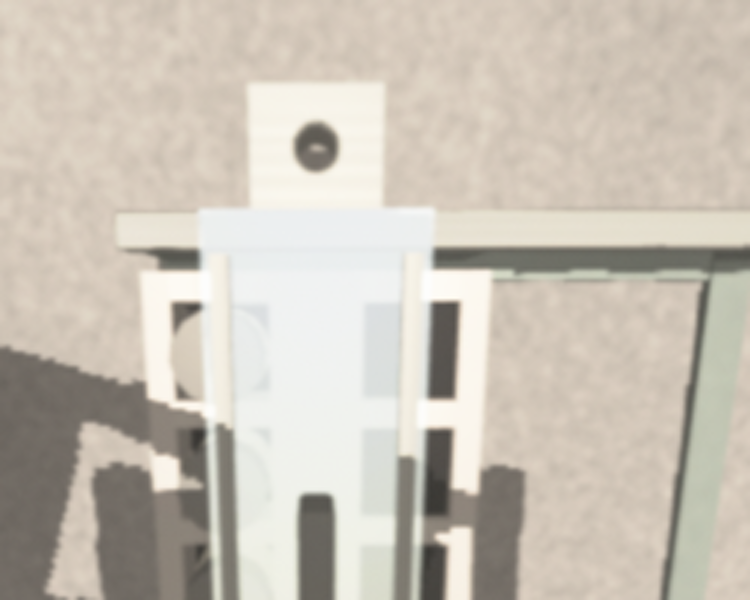

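```bash
python3 -c "
from h import *
import pickle; p=pickle.load(open('w16.pkl','rb'))
X=at_z(p,[(150+316/3-.33,146/3-.33)],.082)[0]; print(X,inblk(X))"
```

```text
[0.48896907 0.03225901 0.082     ] [[-0.0002021   0.13044515  0.082     ]]
```

Call:
send_rows(motion=[{"hand": 0,"slide": [-10,12,40],"spin": 0},{"hand": 0,"slide": [-10,14,40],"spin": 0},{"hand": 0,"slide": [0,14,40],"spin": 0},{"hand": 0,"slide": [0,14,40],"spin": 0}])

```text
time: 38.05
tool_pos: [0.5222, -0.2589, 0.2123]
tool_rot: [-1.927, 1.547, 2.738]
contact_force: [1.5, 0.3, -0.2]
opening: 0.0457
```

```bash
python3 - <<'E'
from h import *
settle(4);rep([.53,-.335,.22])
p=cam('wrist'); import pickle; pickle.dump(p,open('w17.pkl','wb'))
cv2.imwrite('pics/w17.png',p['pixels'])
for t in ["pin","holder"]:
    for r in vision.cut_out(p,t)[:4]:
        uv,P=mask_pts(p,r["mask"]); print(t,round(r["conf"],2),np.round(r["uv"],1),len(P),np.median(P,0),P[:,2].max())
E
```

```text
go [-9.3 12.1 76.4] spin to block yaw 0.005 tilt [-0.0232  0.0104] tcp [ 0.5216 -0.258   0.2117] 38.25
pin 0.62 [268.2 250.6] 300 [ 0.53496621 -0.34100966  0.08091154] 0.08413964581399713
pin 0.41 [230.   74.3] 19652 [ 0.50049782 -0.1461796   0.08134145] 0.11402554786278701
pin 0.19 [355.2 226.5] 2478 [ 0.64401098 -0.32630761  0.05902856] 0.284021228560685
holder 0.94 [264.1 231.4] 1580 [ 0.53172396 -0.33059875  0.04998434] 0.08175804095670641
holder 0.67 [194.2 193.5] 2096 [ 0.44596643 -0.28245192  0.05011319] 0.05259803902108179
holder 0.65 [208.7  69.4] 10420 [ 0.48197247 -0.13912767  0.08269595] 0.11402554786278701
holder 0.61 [357.  226.5] 2423 [ 0.64475029 -0.3263811   0.05882713] 0.2831535246980268
```

View pics/w17.png

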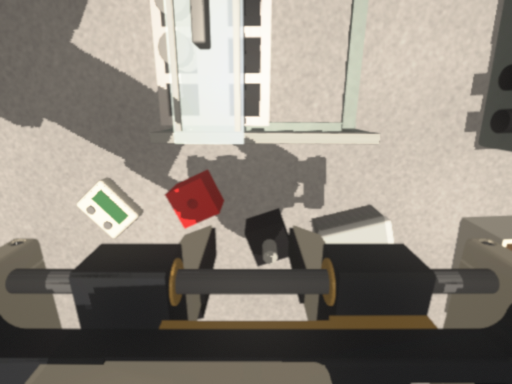

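Look-alikes, by top-view pixel: purple (403,158), red (328,215), large black (363,225) and small black with the pin (342,189). By the description it is the small black one. I'll move over it for a close crop.

Call:
send_rows(motion=[{"hand": 0,"slide": [0,6,38],"spin": 0},{"hand": 0,"slide": [0,6,38],"spin": 0.005}])

```text
time: 38.6
tool_pos: [0.5314, -0.3273, 0.2137]
tool_rot: [-1.993, 1.547, 2.676]
contact_force: [0.3, 0.2, 0.5]
opening: 0.0455
```

```bash
cat >> h.py <<'E'
def pinfind(p,z0=.06,name='pc',r=None,xy=(.535,-.341)):
    uv,P=mask_pts(p,np.ones((384,512),bool)); m=(np.hypot(P[:,0]-xy[0],P[:,1]-xy[1])<.02)&(P[:,2]>z0)&(P[:,2]<.2)
    zt=np.percentile(P[m,2],90); k=m&(P[:,2]>zt-.006)
    X=at_z(p,uv[k],zt)[:,:2].astype(np.float32); cc,rad=cv2.minEnclosingCircle(X); print('pin top',zt.round(4),'ctr',np.round(cc,4),'rad',round(rad,4),'mean',X.mean(0).round(4),k.sum(),'px',uv[k].mean(0).round(1)); return uv[k].mean(0)
E
python3 - <<'E'
from h import *
settle(4)
p=cam('wrist'); c=pinfind(p)
u,v=c.astype(int); cv2.imwrite('pics/w18c.png',cv2.resize(p['pixels'][max(0,v-50):v+50,u-60:u+60],None,fx=5,fy=5,interpolation=cv2.INTER_CUBIC)); rep([.535,-.341,.12])
E
```

```text
pin top 0.0831 ctr [ 0.5345 -0.3449] rad 0.0092 mean [ 0.5347 -0.3449] 202 px [258.7 200.6]
go [92.8  6.8 14.8] spin to block yaw 0.009 tilt [-0.0217  0.0117] tcp [ 0.5309 -0.327   0.2131] 38.85
```

View pics/w18c.png

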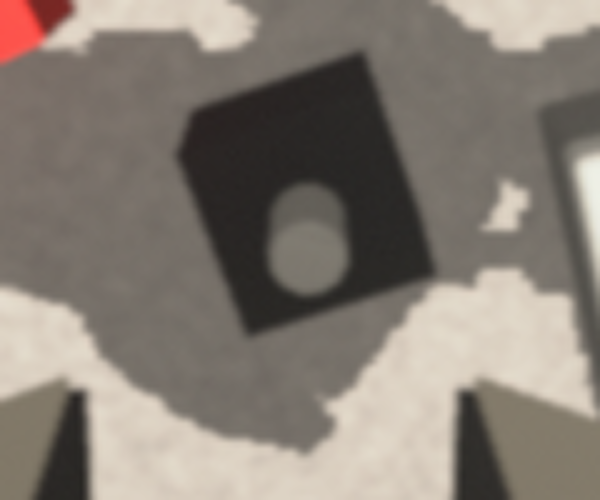

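Call:
send_rows(motion=[{"hand": 0,"slide": [30,6,18],"spin": 0.009}])

```text
time: 38.95
tool_pos: [0.5376, -0.3433, 0.1874]
tool_rot: [-1.964, 1.554, 2.696]
contact_force: [0.0, -0.1, 0.7]
opening: 0.0461
```

```bash
python3 -c "
from h import *
settle(4);p=cam('wrist'); pinfind(p); rep([.5345,-.3449,.055])"
```

```text
pin top 0.0831 ctr [ 0.535  -0.3459] rad 0.0084 mean [ 0.535 -0.345] 250 px [254.  195.6]
go [128.7   1.7   2.6] spin to block yaw 0.001 tilt [-0.0215  0.0118] tcp [ 0.5357 -0.3437  0.1837] 39.2
```

Call:
send_rows(motion=[{"hand": 0,"slide": [40,0,0],"spin": 0}])

```text
time: 39.3
tool_pos: [0.5382, -0.3448, 0.1503]
tool_rot: [-1.811, 1.56, 2.848]
contact_force: [0.4, 0.2, 0.5]
opening: 0.0458
```

```bash
python3 -c "
from h import *
settle(4);p=cam('wrist'); pinfind(p); rep([.5345,-.3449,.055]);cv2.imwrite('pics/w19.png',p['pixels'])"
```

```text
pin top 0.083 ctr [ 0.535  -0.3449] rad 0.0095 mean [ 0.535  -0.3447] 331 px [253.6 209.7]
go [90.6  1.   2.6] spin to block yaw 0.002 tilt [-0.0199  0.0106] tcp [ 0.5355 -0.3433  0.1456] 39.55
```

View pics/w19.png

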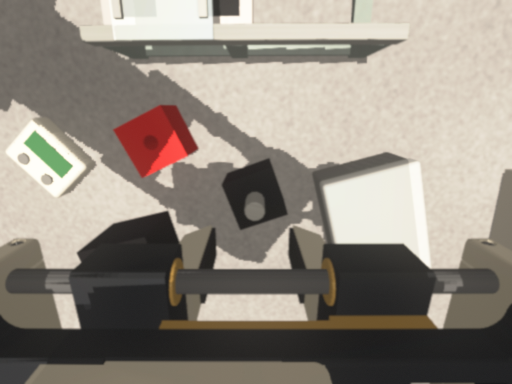

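Call:
send_rows(motion=[{"hand": 0,"slide": [40,1,3],"spin": 0}])

```text
time: 39.65
tool_pos: [0.5394, -0.3485, 0.1129]
tool_rot: [-1.669, 1.562, 2.99]
contact_force: [1.1, -0.4, -0.3]
opening: 0.0457
```

```bash
python3 -c "
from h import *
settle(4); rep([.535,-.3448,.055])"
```

```text
go [51.9  0.3 -0.6] spin to block yaw 0.002 tilt [-0.0198  0.0105] tcp [ 0.5357 -0.3459  0.1069] 39.85
```

Call:
send_rows(motion=[{"hand": 0,"slide": [32,1,0],"spin": 0}])

```text
time: 39.95
tool_pos: [0.5395, -0.3483, 0.0812]
tool_rot: [-1.783, 1.56, 2.876]
contact_force: [0.2, -0.9, -0.8]
opening: 0.0462
```

```bash
python3 -c "
from h import *
settle(4); rep([.535,-.3448,.055])"
```

```text
go [21.5 -1.1 -0.9] spin to block yaw 0.002 tilt [-0.0191  0.01  ] tcp [ 0.5365 -0.346   0.0764] 40.15
```

Call:
send_rows(motion=[{"hand": 0,"slide": [18,-1,-1],"spin": 0}])

```text
time: 40.25
tool_pos: [0.5375, -0.3466, 0.0629]
tool_rot: [-1.88, 1.557, 2.779]
contact_force: [0.8, 0.5, 0.5]
opening: 0.0459
```

```bash
python3 -c "
from h import *
settle(4); rep([.535,-.3448,.055])"
```

```text
go [ 5.1 -0.6 -0.2] spin to block yaw 0.002 tilt [-0.0179  0.009 ] tcp [ 0.5357 -0.3451  0.0601] 40.45
```

Call:
send_rows(motion=[{"hand": -0.5,"slide": [1,-0.5,0],"spin": 0},{"hand": -0.9,"slide": [0,0,0],"spin": 0},{"hand": -0.9,"slide": [0,0,0],"spin": 0},{"hand": -0.9,"slide": [0,0,0],"spin": 0},{"hand": -0.9,"slide": [0,0,0],"spin": 0}], grip_force=20)

```text
time: 40.95
tool_pos: [0.5367, -0.3464, 0.0632]
tool_rot: [-1.896, 1.556, 2.763]
contact_force: [-0.5, 0.2, -0.9]
opening: 0.0177
```

```bash
python3 -c "
from h import *
settle(1); rep([.535,-.3448,.055]); print(observe()['opening'],observe()['contact_force'])"
```

```text
go [ 8.2 -1.7 -1.5] spin to block yaw 0.002 tilt [-0.0137  0.0054] tcp [ 0.5367 -0.3464  0.0631] 41.0
0.017251012014491748 [ 0.52248244 -0.61649446 -0.289616  ]
```

Call:
send_rows(motion=[{"hand": -0.9,"slide": [-20,0,0],"spin": 0},{"hand": -0.9,"slide": [-30,0,0],"spin": 0},{"hand": -0.9,"slide": [-40,0,0],"spin": 0},{"hand": -0.9,"slide": [-40,0,0],"spin": 0}])

```text
time: 41.4
tool_pos: [0.5356, -0.3449, 0.1889]
tool_rot: [-2.06, 1.54, 2.599]
contact_force: [0.7, 0.4, -1.4]
opening: 0.0173
```

```bash
python3 -c "
from h import *
settle(3); rep([.4890,.0322,.2]); print(observe()['opening'],observe()['contact_force'])
s=cam('side'); cv2.imwrite('pics/s20.png',cv2.resize(s['pixels'][80:230,180:380],None,fx=4,fy=4,interpolation=cv2.INTER_CUBIC))"
```

```text
go [  -3.8  -68.4 -375.2] spin to block yaw 0.002 tilt [-0.0201  0.0108] tcp [ 0.5372 -0.3461  0.1912] 41.55
0.01735153772931725 [-0.03012688  0.13305874 -1.50109612]
```

View pics/s20.png

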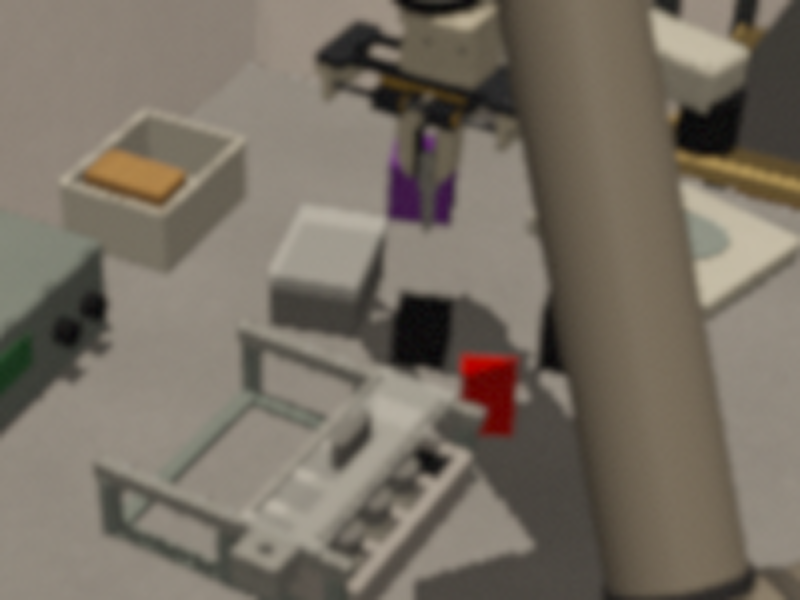

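Call:
send_rows(motion=[{"hand": -0.9,"slide": [-5,-9,-42],"spin": 0},{"hand": -0.9,"slide": [-3,-9,-42],"spin": 0},{"hand": -0.9,"slide": [0,-9,-42],"spin": 0},{"hand": -0.9,"slide": [0,-9,-42],"spin": 0},{"hand": -0.9,"slide": [0,-9,-42],"spin": 0},{"hand": -0.9,"slide": [0,-9,-42],"spin": 0},{"hand": -0.9,"slide": [0,-9,-42],"spin": 0},{"hand": -0.9,"slide": [0,-5,-42],"spin": 0}])

```text
time: 42.4
tool_pos: [0.4767, 0.0032, 0.1879]
tool_rot: [-1.971, 1.515, 2.678]
contact_force: [0.6, -0.3, -1.9]
opening: 0.0174
```

```bash
python3 -c "
from h import *
settle(4); rep([.4890,.0322,.16]); print(observe()['opening'],observe()['contact_force'])"
```

```text
go [ 28.5  10.7 -30. ] spin to block yaw -0.005 tilt [-0.049   0.0244] tcp [0.4779 0.0022 0.1884] 42.6
0.01736535374881448 [ 0.86800682 -0.48481141 -0.61943383]
```

Call:
send_rows(motion=[{"hand": -0.9,"slide": [0,10,-25],"spin": -0.005},{"hand": -0.9,"slide": [30,0,0],"spin": 0},{"hand": -0.9,"slide": [0,0,0],"spin": 0}])

```text
time: 42.9
tool_pos: [0.4881, 0.0242, 0.1557]
tool_rot: [-1.937, 1.514, 2.716]
contact_force: [-0.3, 0.5, -0.9]
opening: 0.0175
```

```bash
python3 -c "
from h import *
rep([.4890,.0322,.16]);settle(4); rep([.4890,.0322,.16])"
```

```text
go [-4.2  0.2 -8.1] spin to block yaw -0.004 tilt [-0.052   0.0236] tcp [0.4881 0.0242 0.1557] 42.9
go [ 0.4 -2.6 -8. ] spin to block yaw -0.005 tilt [-0.0425  0.0229] tcp [0.4912 0.024  0.1601] 43.1
```

Call:
send_rows(motion=[{"hand": -0.9,"slide": [-35,0,0],"spin": 0},{"hand": -0.9,"slide": [0,0,0],"spin": 0}])

```text
time: 43.3
tool_pos: [0.4934, 0.0218, 0.1977]
tool_rot: [-2.015, 1.524, 2.635]
contact_force: [0.8, -0.2, -0.0]
opening: 0.0174
```

```bash
python3 -c "
from h import *
rep([.4890,.0322,.16]);settle(4); rep([.4890,.0322,.16])"
```

```text
go [38.  -3.5 -9.3] spin to block yaw -0.007 tilt [-0.0408  0.0226] tcp [0.4934 0.0218 0.1977] 43.3
go [33.  -0.1 -8.9] spin to block yaw -0.006 tilt [-0.0504  0.0238] tcp [0.4902 0.0225 0.1928] 43.5
```

Call:
send_rows(motion=[{"hand": -0.9,"slide": [35,0,0],"spin": 0}])

```text
time: 43.6
tool_pos: [0.4912, 0.0229, 0.1605]
tool_rot: [-2.009, 1.523, 2.641]
contact_force: [0.4, 0.4, -0.6]
opening: 0.0173
```

```bash
python3 -c "
from h import *
rep([.4890,.0322,.16]);settle(4); rep([.4890,.0322,.16])"
```

```text
go [ 0.8 -2.7 -9.1] spin to block yaw -0.006 tilt [-0.0418  0.0228] tcp [0.4912 0.0229 0.1605] 43.6
go [-2.3  0.5 -8.9] spin to block yaw -0.006 tilt [-0.0528  0.0241] tcp [0.4879 0.0234 0.1575] 43.8
```

Call:
send_rows(motion=[{"hand": -0.9,"slide": [-25,0,-3],"spin": -0.005},{"hand": -0.9,"slide": [-25,0,-3],"spin": 0},{"hand": -0.9,"slide": [30,0,-3],"spin": 0},{"hand": -0.9,"slide": [20,0,0],"spin": 0}])

```text
time: 44.2
tool_pos: [0.4927, 0.0322, 0.1656]
tool_rot: [-2.022, 1.523, 2.634]
contact_force: [-0.5, 0.0, -0.2]
opening: 0.0172
```

```bash
python3 -c "
from h import *
rep([.4890,.0322,.16]);settle(4); rep([.4890,.0322,.16])"
```

```text
go [ 5.8 -3.5  0.3] spin to block yaw -0.001 tilt [-0.0415  0.0231] tcp [0.4927 0.0322 0.1656] 44.2
go [ 6.2 -3.6  0. ] spin to block yaw -0.001 tilt [-0.0424  0.0231] tcp [0.4929 0.0319 0.166 ] 44.4
```

Call:
send_rows(motion=[{"hand": -0.9,"slide": [-25,0,0],"spin": 0},{"hand": -0.9,"slide": [-25,-1,0],"spin": 0},{"hand": -0.9,"slide": [25,-1,0],"spin": 0},{"hand": -0.9,"slide": [25,-1,0],"spin": 0},{"hand": -0.9,"slide": [-25,0,0],"spin": 0},{"hand": -0.9,"slide": [-25,0,0],"spin": 0},{"hand": -0.9,"slide": [25,0,0],"spin": 0},{"hand": -0.9,"slide": [25,0,0],"spin": 0}])

```text
time: 45.2
tool_pos: [0.4975, 0.0306, 0.1822]
tool_rot: [-2.326, 1.542, 2.329]
contact_force: [-1.2, -0.2, -1.6]
opening: 0.0173
```

```bash
python3 -c "
from h import *
rep([.4890,.0322,.16]);settle(4); rep([.4890,.0322,.16])"
```

```text
go [22.4 -8.1 -0.7] spin to block yaw -0.002 tilt [-0.0196  0.0207] tcp [0.4975 0.0306 0.1822] 45.2
go [21.8 -7.3 -0.6] spin to block yaw -0.002 tilt [-0.0232  0.0212] tcp [0.4968 0.0307 0.1816] 45.4
```

Call:
send_rows(motion=[{"hand": -0.9,"slide": [-25,0,0],"spin": 0},{"hand": -0.9,"slide": [-25,-2,0],"spin": 0},{"hand": -0.9,"slide": [25,-2,0],"spin": 0},{"hand": -0.9,"slide": [30,-3,0],"spin": 0}])

```text
time: 45.8
tool_pos: [0.4951, 0.0304, 0.1874]
tool_rot: [-2.742, 1.55, 1.913]
contact_force: [-0.1, 0.8, -1.4]
opening: 0.0175
```

```bash
python3 -c "
from h import *
settle(4); rep([.4890,.0322,.16])
p=cam('wrist'); cv2.imwrite('pics/w21.png',p['pixels']); s=cam('side'); cv2.imwrite('pics/s21.png',cv2.resize(s['pixels'][120:270,180:380],None,fx=4,fy=4,interpolation=cv2.INTER_CUBIC))"
```

```text
go [26.3 -4.6 -0.8] spin to block yaw -0.003 tilt [-0.0123  0.0201] tcp [0.4939 0.0306 0.1863] 46.0
```

View pics/w21.png

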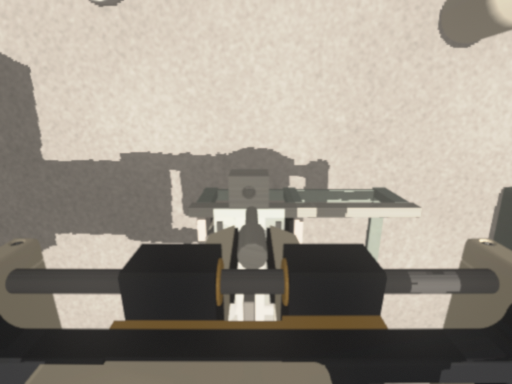

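View pics/s21.png

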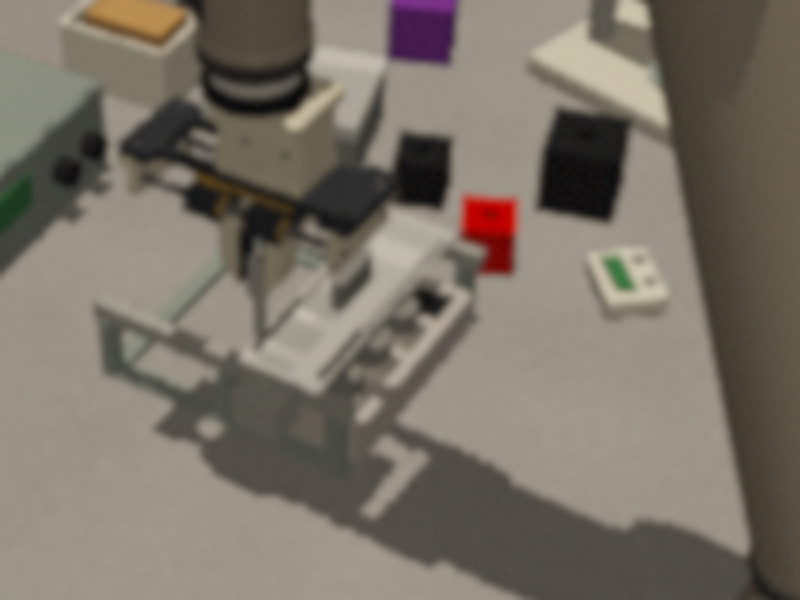

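```bash
python3 - <<'E'
from h import *
p=cam('wrist'); T=RT(); t=T[:3,3]; print(t)
import pickle; pickle.dump((p,t),open('w22.pkl','wb'))
cv2.imwrite('pics/w22c.png',cv2.resize(p['pixels'][160:280,190:310],None,fx=5,fy=5,interpolation=cv2.INTER_CUBIC))
for n,dz in (('tip',-.058),('headbot',-.013),('headtop',.019)): print(n,(proj(p,[t+[0,0,dz]])[0]-[190,160])*5)
print('hole',(proj(p,[[.489,.0322,.082]])[0]-[190,160])*5)
E
```

```text
[0.49433403 0.03052802 0.18640717]
tip [312.23562959 246.96747706]
headbot [308.95799326 361.11244733]
headtop [305.54153921 480.07052589]
hole [287.31047    159.89762781]
```

View pics/w22c.png

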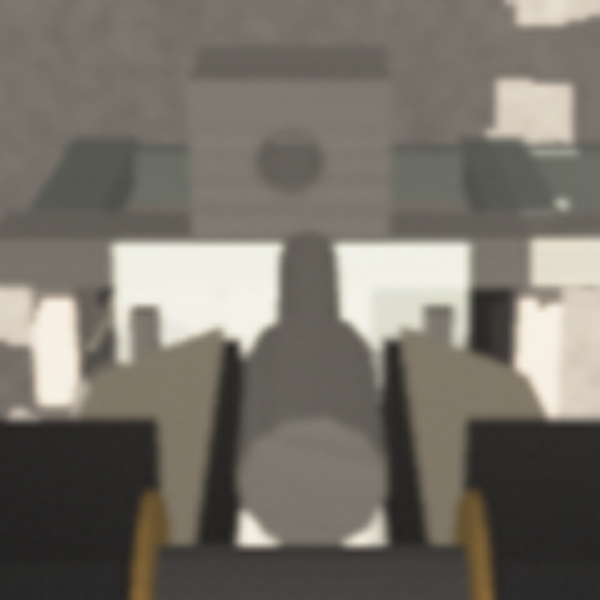

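```bash
python3 -c "
from h import *
rep([.4897,.0322,.148])"
```

```text
go [38.5 -4.3 -0.7] spin to block yaw -0.003 tilt [-0.0108  0.0199] tcp [0.4943 0.0305 0.1864] 46.15
```

Call:
send_rows(motion=[{"hand": -0.9,"slide": [25,-4,-1.5],"spin": 0}])

```text
time: 46.25
tool_pos: [0.4932, 0.0323, 0.1647]
tool_rot: [-2.959, 1.552, 1.695]
contact_force: [-0.1, 0.2, -0.7]
opening: 0.0171
```

```bash
python3 -c "
from h import *
settle(5); rep([.4897,.0322,.146])"
```

```text
go [16.5 -0.9  0.8] spin to block yaw -0.002 tilt [-0.0096  0.0197] tcp [0.4908 0.0327 0.1625] 46.5
```

Call:
send_rows(motion=[{"hand": -0.9,"slide": [13,-1,0.5],"spin": 0}])

```text
time: 46.6
tool_pos: [0.4916, 0.0323, 0.1518]
tool_rot: [-2.858, 1.551, 1.797]
contact_force: [-1.1, -0.1, -0.4]
opening: 0.0174
```

```bash
python3 - <<'E'
from h import *
settle(5); rep([.4897,.0322,.146])
p=cam('wrist'); t=RT()[:3,3]
cv2.imwrite('pics/w23c.png',cv2.resize(p['pixels'][160:280,190:310],None,fx=5,fy=5,interpolation=cv2.INTER_CUBIC))
for n,dz in (('tip',-.058),('headtop',.019)): print(n,(proj(p,[t+[0,0,dz]])[0]-[190,160])*5)
print('hole',(proj(p,[[.489,.0322,.082]])[0]-[190,160])*5)
E
```

```text
go [ 4.4 -0.4  0.3] spin to block yaw -0.003 tilt [-0.0085  0.0196] tcp [0.4902 0.0324 0.1504] 46.85
tip [311.88646155 246.96630055]
headtop [306.60268175 480.32161133]
hole [305.56570543 228.09627459]
```

View pics/w23c.png

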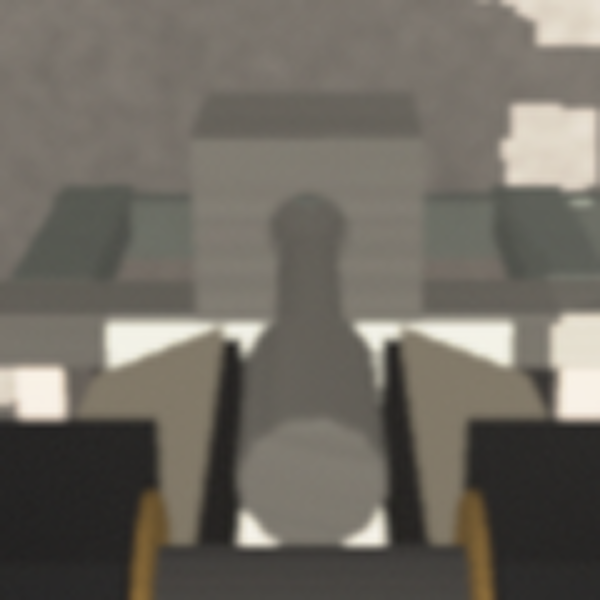

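Call:
send_rows(motion=[{"hand": -0.9,"slide": [7,0,0.3],"spin": 0}])

```text
time: 47.0
tool_pos: [0.4911, 0.0322, 0.1444]
tool_rot: [-2.805, 1.551, 1.85]
contact_force: [-0.6, 0.4, -1.5]
opening: 0.0175
```

```bash
python3 -c "
from h import *
settle(4); rep([.4897,.0322,.095]); print(observe()['contact_force'])"
```

```text
go [48.2  0.2  1. ] spin to block yaw -0.002 tilt [-0.0088  0.0196] tcp [0.49   0.0322 0.1432] 47.2
[ 0.48267201 -0.26006622 -0.18714968]
```

Call:
send_rows(motion=[{"hand": -0.9,"slide": [6,0,0],"spin": 0}])

```text
time: 47.3
tool_pos: [0.4905, 0.0323, 0.1376]
tool_rot: [-2.733, 1.55, 1.922]
contact_force: [0.2, -0.0, -0.0]
opening: 0.0172
```

```bash
python3 -c "
from h import *
settle(4); rep([.4897,.0322,.095]); print(observe()['contact_force'])"
```

```text
go [41.9  0.4  1. ] spin to block yaw -0.002 tilt [-0.0094  0.0197] tcp [0.4898 0.0324 0.137 ] 47.5
[ 0.27894606  0.22620289 -0.45809517]
```

Call:
send_rows(motion=[{"hand": -0.9,"slide": [5,0,0],"spin": 0}])

```text
time: 47.6
tool_pos: [0.4903, 0.0325, 0.1323]
tool_rot: [-2.699, 1.55, 1.956]
contact_force: [0.3, -0.0, -0.6]
opening: 0.0173
```

```bash
python3 -c "
from h import *
settle(4); rep([.4897,.0322,.095]); print(observe()['contact_force'])"
```

```text
go [36.8  0.5  1. ] spin to block yaw -0.003 tilt [-0.0098  0.0198] tcp [0.4896 0.0325 0.1318] 47.8
[-0.39661482  0.33583362 -0.40941541]
```

Tip is ~8 mm into the hole with no contact. Continue.

Call:
send_rows(motion=[{"hand": -0.9,"slide": [8,0,0.3],"spin": 0}])

```text
time: 47.9
tool_pos: [0.4903, 0.0323, 0.1244]
tool_rot: [-2.722, 1.55, 1.933]
contact_force: [-1.0, 0.1, -0.8]
opening: 0.0171
```

```bash
python3 -c "
from h import *
settle(4); rep([.4897,.0322,.095]); print(observe()['contact_force'])"
```

```text
go [28.4  0.7  0.7] spin to block yaw -0.003 tilt [-0.0107  0.0198] tcp [0.4893 0.0324 0.1234] 48.1
[ 0.40503941  0.43932173 -0.52963927]
```

Call:
send_rows(motion=[{"hand": -0.9,"slide": [8,0,0.3],"spin": 0}])

```text
time: 48.2
tool_pos: [0.49, 0.0322, 0.116]
tool_rot: [-2.687, 1.55, 1.968]
contact_force: [0.5, 0.3, 0.2]
opening: 0.0172
```

```bash
python3 -c "
from h import *
settle(4); rep([.4897,.0322,.095]); print(observe()['contact_force'])"
```

```text
go [20.2  0.9  0.4] spin to block yaw -0.003 tilt [-0.0112  0.0199] tcp [0.4891 0.0322 0.1152] 48.4
[-0.23402554  0.29017216 -0.72121905]
```

Call:
send_rows(motion=[{"hand": -0.9,"slide": [8,0,0.3],"spin": 0}])

```text
time: 48.5
tool_pos: [0.4897, 0.0321, 0.1077]
tool_rot: [-2.657, 1.549, 1.998]
contact_force: [0.5, -0.6, -0.8]
opening: 0.0178
```

```bash
python3 -c "
from h import *
settle(4); rep([.4897,.0322,.095]); print(observe()['contact_force'])"
```

```text
go [11.8  1.1  0. ] spin to block yaw -0.003 tilt [-0.0119  0.02  ] tcp [0.4888 0.0321 0.1069] 48.7
[-0.38966982 -0.03428614 -1.00178122]
```

Call:
send_rows(motion=[{"hand": -0.9,"slide": [7,0,0.3],"spin": 0}])

```text
time: 48.8
tool_pos: [0.4893, 0.0319, 0.1003]
tool_rot: [-2.615, 1.549, 2.039]
contact_force: [-0.5, -0.8, -0.6]
opening: 0.0175
```

```bash
python3 -c "
from h import *
settle(4); rep([.4897,.0322,.095]); print(observe()['contact_force'])"
```

```text
go [ 4.6  1.2 -0.3] spin to block yaw -0.003 tilt [-0.0123  0.02  ] tcp [0.4886 0.0319 0.0996] 49.0
[-9.61683789e-04 -5.61142220e-01 -1.03334541e+00]
```

Call:
send_rows(motion=[{"hand": -0.9,"slide": [3,0,0],"spin": 0}])

```text
time: 49.1
tool_pos: [0.4888, 0.032, 0.0969]
tool_rot: [-2.555, 1.548, 2.1]
contact_force: [0.1, -0.4, -0.3]
opening: 0.0174
```

```bash
python3 -c "
from h import *
settle(4); rep([.4897,.0322,.095]); print(observe()['contact_force'])"
```

```text
go [ 1.6  1.2 -0.3] spin to block yaw -0.003 tilt [-0.0125  0.02  ] tcp [0.4885 0.032  0.0966] 49.3
[-0.22622554 -0.81885287 -0.71759694]
```

Call:
send_rows(motion=[{"hand": -0.9,"slide": [2,0,0],"spin": 0}])

```text
time: 49.4
tool_pos: [0.4886, 0.032, 0.0948]
tool_rot: [-2.543, 1.548, 2.112]
contact_force: [0.1, 0.8, 3.5]
opening: 0.0173
```

```bash
python3 -c "
from h import *
settle(4); rep([.4897,.0322,.095]); print(observe()['contact_force'])"
```

```text
go [-0.2  1.1 -0.2] spin to block yaw -0.003 tilt [-0.012  0.02 ] tcp [0.4886 0.032  0.0948] 49.6
[-0.21307915  0.62312116  1.73042628]
```

Contact: head on the tab. Release, rise, then check.

Call:
send_rows(motion=[{"hand": -0.4,"slide": [0,0,0],"spin": 0},{"hand": -0.3,"slide": [0,0,0],"spin": 0},{"hand": -0.3,"slide": [0,0,0],"spin": 0},{"hand": -0.3,"slide": [-20,0,0],"spin": 0},{"hand": -0.3,"slide": [-40,0,0],"spin": 0},{"hand": -0.3,"slide": [-45,0,0],"spin": 0},{"hand": -0.3,"slide": [-45,0,0],"spin": 0}])

```text
time: 50.3
tool_pos: [0.4863, 0.0293, 0.2424]
tool_rot: [-2.14, 1.534, 2.514]
contact_force: [0.8, 0.1, 0.0]
opening: 0.0319
```

```bash
python3 - <<'E'
from h import *
settle(4); p=cam('wrist'); pinfind(p,.09,xy=(.489,.032)); jars(p)
cv2.imwrite('pics/w24.png',p['pixels']); s=cam('side'); cv2.imwrite('pics/s24.png',cv2.resize(s['pixels'][150:270,180:340],None,fx=5,fy=5,interpolation=cv2.INTER_CUBIC)); t=cam('top'); cv2.imwrite('pics/t24.png',t['pixels'])
uv,P=mask_pts(p,np.ones((384,512),bool)); b=inblk(P)
m=(abs(b[:,1])<.03)&(b[:,2]>.108)&(b[:,2]<.118)&(abs(b[:,0])<.03)&(uv[:,1]<230)
print('fin',m.sum(),b[m].min(0),b[m].max(0)) if m.any() else 0
E
```

```text
pin top 0.1151 ctr [0.4883 0.033 ] rad 0.0091 mean [0.488  0.0333] 215 px [255.6 183.7]
jar 0.66 [224. 215.] ctr [ 0.4463 -0.0235] rad 0.0119 ztop 0.0723 153 blk [-0.0397  0.0724  0.0723]
jar 0.31 [252.8 234.3] ctr [ 0.4815 -0.0612] rad 0.1112 ztop 0.0873 5983 blk [-0.0025  0.0367  0.0873]
```

View pics/w24.png

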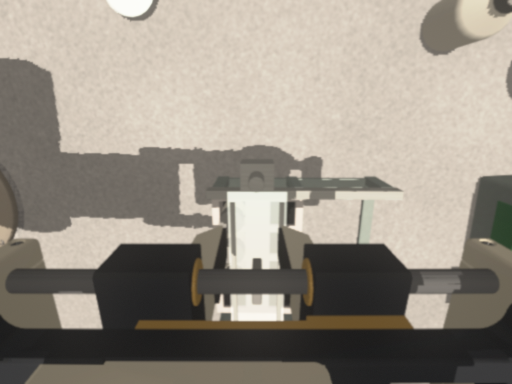

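View pics/s24.png

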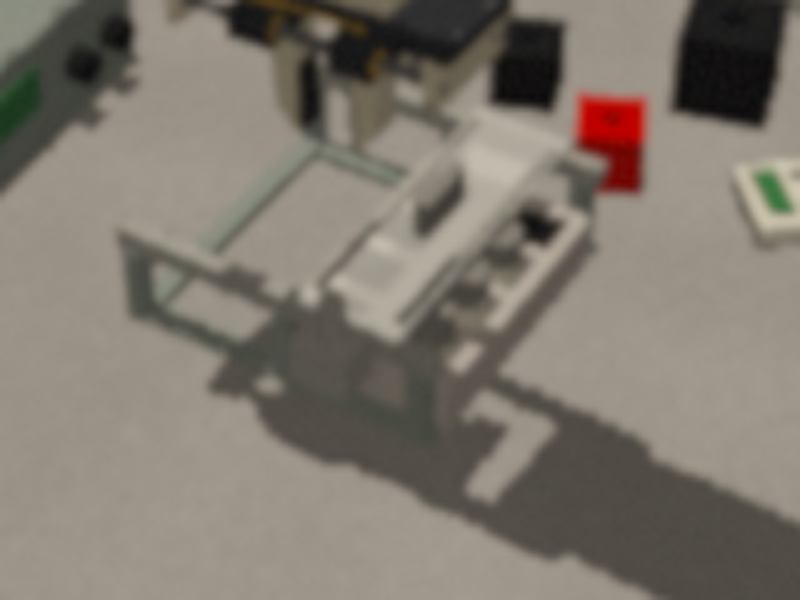

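View pics/t24.png

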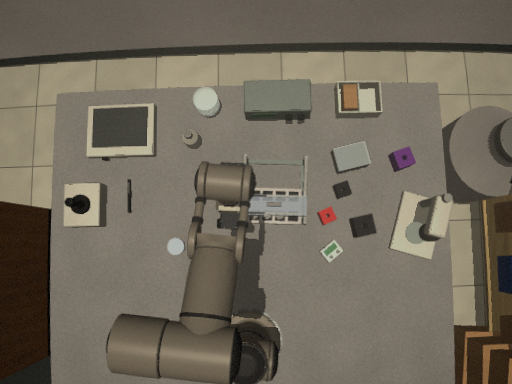

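```bash
python3 -c "
from h import *
print(observe()['contact_force'],observe()['qvel'].round(3)); print(job.hand_in())"
```

```text
[ 1.37473197  0.1546478  -0.72540879] [-0.     0.001 -0.006 -0.     0.001 -0.001]
the job is handed in; nothing more can be done
None
```

The job is done and handed in at about 50 s; the hand-in gave no verdict.

**What I did**
- I slid the cover back to its stop.
- I lowered the three jars that were on the bench into wells 3, 2 and 1, feeling for the stop as each went down. All three wells were free. I saw no fourth jar in any camera.
- I slid the cover forward until the tab hole was over the lug hole.
- I took the pin from the small black holder and pushed it in until its head met the tab. The tool force then rose to between 1.7 and 3.5 N upward.

**Last checks**
- **Jars:** before the cover closed, all three jar tops measured about 72 mm high, against a nominal 71 mm. They were within about 3 mm of the well centres.
- **Cover:** the tab hole measured within about 1 mm of the lined-up position.
- **Pin:** its top measured about 115 mm high (fully home is 114 mm), and it was about 1.5 mm off the hole's centre.
- **Robot:** the gripper was well clear of everything and nearly at rest, and in the last top picture the bystanders stood where they began.

**Failed or missing checks:** after closing, my jar search could not see the jars properly through the cover. It gave one partial reading with the right height and one false hit, so I relied on the readings from before the cover closed. My last check of the cover fin's position found no points, because the gripper blocked the view.

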